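Uncap a kinematic base and mount the mirror plate

TASK

Take the grey caps off the kinematic base and nest every cap, the one lying about on the worktop too if there is one, mouth down over one another on the post of the cap stand. Settle the mirror plate on the base with its three ball feet home in the cone, the groove and the flat, and only once it is seated stand the two calibration weights upright in its two round pockets, one in each. Leave the tape, wipes, loupe and reel where they are.

Things in the scene. Friction and masses are not known exactly. Their poses are not given: they have to be found in the camera images.
- kin_base: Kinematic base: dark steel block 152 (x) x 136 (y) x 20 mm high, fixed; origin at the centre of its underside, z up. Three seats are sunk in its top: a round cone and a flat-floored square pocket side by side at the -x end, and midway at the +x end a V groove along the base's x. The seats and the plate's feet are polished and slippery.
- seat_cone (a point): Point on the base where the ball's centre comes to lie when a foot is settled in the cone seat (28 mm across, 45 degree sides), at (-42, +42, 17.3) mm in the base's frame; axes as the base's. A foot that comes down within about 5 mm of it is drawn in by the sides of the cone and groove.
- seat_flat (a point): Point on the base where the ball's centre comes to lie when a foot is settled in the flat seat (pocket 29 mm square), at (-42, -42, 17.3) mm in the base's frame; axes as the base's. A foot that comes down within about 5 mm of it is drawn in by the sides of the cone and groove.
- seat_groove (a point): Point on the base where the ball's centre comes to lie when a foot is settled in the V groove (28 mm wide, 40 mm long along the base's x, 45 degree sides), at (46, 0, 17.3) mm in the base's frame; axes as the base's. A foot that comes down within about 5 mm of it is drawn in by the sides of the cone and groove.
- plate_grip (a point): Centre of the mirror plate's upright grip bar (12 mm thick along the plate's x, 28 mm along its y, 32 mm high), near its centre of mass; plate axes: z up, +x to the narrow end. Loose T-shaped aluminium plate, 0.45 kg, on three ball feet. Deck's top 16 mm below, feet's undersides 50 mm below; this point is 50 mm above the worktop at the start, 59 mm when settled on the base.
- foot_cone (a point): Centre of the steel ball foot (16 mm diameter) at (-27, +42, -42) mm from plate_grip, which belongs in the cone; axes as the plate's. The feet fit only one way round: the plate's axes then point as the base's.
- foot_flat (a point): Centre of the steel ball foot (16 mm diameter) at (-27, -42, -42) mm from plate_grip, which belongs on the flat; axes as the plate's. The wide part of the 12 mm deck spans x -47 to +9, y -58 to +58 mm from plate_grip.
- foot_groove (a point): Centre of the steel ball foot (16 mm diameter) the single foot under the stem, at (+61, 0, -42) mm from plate_grip, which belongs in the groove; axes as the plate's. The stem of the deck reaches to x +78 mm and spans y -20 to +20 mm from plate_grip.
- pocket_left (a point): Centre of the floor of the round pocket for a weight in the plate's deck: 31 mm across, 5 mm deep, at (-13, +32, -21) mm from plate_grip in the plate's axes, which it shares.
- pocket_right (a point): Centre of the floor of the round pocket for a weight in the plate's deck: 31 mm across, 5 mm deep, at (-13, -32, -21) mm from plate_grip in the plate's axes, which it shares.
- stand_post (a point): Top centre of the post of the cap stand, 38 mm above the worktop: dark steel disc 76 mm across, 8 mm high, fixed, with a cone-shouldered post, 24 mm across over its top 20 mm. A cap nested on it has its mouth 15 mm above the worktop and its knob's centre 13 mm above this point; each further cap nests 23 mm higher.
- cap_1_knob (a point): Centre of the knob of a grey seat cap, one of 3 or 4 alike. Starts over a seat, on the base's top. Hollow bell, mouth down, 46 mm high: cone skirt 46 mm across at the mouth, 34 mm at 26 mm up, open inside for 23 mm (40 mm wide at the mouth); on it a solid round knob 24 mm across, 20 mm high. This point is 36 mm above the mouth; z up out of the knob. 40 g.
- cap_2_knob (a point): Centre of the knob of a grey seat cap, one of 3 or 4 alike. Starts over a seat, on the base's top. Hollow bell, mouth down, 46 mm high: cone skirt 46 mm across at the mouth, 34 mm at 26 mm up, open inside for 23 mm (40 mm wide at the mouth); on it a solid round knob 24 mm across, 20 mm high. This point is 36 mm above the mouth; z up out of the knob. 40 g.
- cap_3_knob (a point): Centre of the knob of a grey seat cap, one of 3 or 4 alike. Starts over a seat, on the base's top. Hollow bell, mouth down, 46 mm high: cone skirt 46 mm across at the mouth, 34 mm at 26 mm up, open inside for 23 mm (40 mm wide at the mouth); on it a solid round knob 24 mm across, 20 mm high. This point is 36 mm above the mouth; z up out of the knob. 40 g.
- cap_4_knob (a point): Centre of the knob of a grey seat cap, one of 3 or 4 alike. Starts on the worktop. Hollow bell, mouth down, 46 mm high: cone skirt 46 mm across at the mouth, 34 mm at 26 mm up, open inside for 23 mm (40 mm wide at the mouth); on it a solid round knob 24 mm across, 20 mm high. This point is 36 mm above the mouth; z up out of the knob. 40 g.
- weight_1_centre (a point): Centre, half-way up, of a pale brass calibration weight: 26 mm across, 38 mm high, straight up to 26 mm with a narrower knob above; about 0.11 kg; stands upright on the worktop, z up.
- weight_2_centre (a point): Centre, half-way up, of a pale brass calibration weight: 26 mm across, 38 mm high, straight up to 26 mm with a narrower knob above; about 0.11 kg; stands upright on the worktop, z up.
- kapton_tape: Bystander: roll of amber tape, 72 mm across, 12 mm high, lying flat; origin at the centre of its underside.
- wipe_pack: Bystander: white pack of wipes, 60 x 105 x 22 mm; origin at the centre of its underside.
- loupe: Bystander: black loupe, 37 mm across, 40 mm high; origin at the centre of its underside.
- film_reel: Bystander: flat white film reel, 68 mm across, 12 mm high; origin at the centre of its underside.
Not all that is in view belongs to the job. Leave any turquoise look-alike of the part that bears cap_3_knob alone.

How it is judged:
On the way, in this order (a step that is already met when the one before it is completed fails the run):
1. the mirror plate sits home on all three seats, the weights not yet on it (distance between foot_cone and seat_cone below 0.003 m and distance between foot_groove and seat_groove below 0.003 m and distance between foot_flat and seat_flat below 0.003 m and angle between plate_grip's own z axis and vertical below 0.03 rad and horizontal distance between each of weight_1_centre, weight_2_centre and plate_grip above 0.06 m), for 0.3 s.
2. both weights stand in the pockets of the seated plate (distance between foot_cone and seat_cone below 0.003 m and distance between foot_groove and seat_groove below 0.003 m and distance between foot_flat and seat_flat below 0.003 m and angle between plate_grip's own z axis and vertical below 0.03 rad and ((horizontal distance between weight_1_centre and pocket_left below 0.005 m and z of weight_1_centre in the frame of pocket_left between 0.015 and 0.021 m) or (horizontal distance between weight_1_centre and pocket_right below 0.005 m and z of weight_1_centre in the frame of pocket_right between 0.015 and 0.021 m)) and ((horizontal distance between weight_2_centre and pocket_left below 0.005 m and z of weight_2_centre in the frame of pocket_left between 0.015 and 0.021 m) or (horizontal distance between weight_2_centre and pocket_right below 0.005 m and z of weight_2_centre in the frame of pocket_right between 0.015 and 0.021 m)) and angle between each of weight_1_centre, weight_2_centre's own z axis and vertical below 0.1 rad), for 0.2 s.
At the end, for the whole second after the job is handed in: Every cap is nested mouth down on the stand: knob within 4 mm of the post's axis, tilt under 0.08 rad, knob centre under 124 mm high. Each foot is within 3 mm of its seat point, the plate level within 0.03 rad. A weight stands on the floor of each pocket, within 5 mm of its centre (all of step 2 and horizontal distance between each of cap_1_knob, cap_2_knob, cap_3_knob, cap_4_knob and stand_post below 0.004 m and height (world z) of each of cap_1_knob, cap_2_knob, cap_3_knob, cap_4_knob below 0.124 m and angle between each of cap_1_knob, cap_2_knob, cap_3_knob, cap_4_knob's own z axis and vertical below 0.08 rad); the robot touches nothing.
It fails at once if a bystander (tape, wipes, loupe, reel) is pushed more than 25 mm (distance of any of kapton_tape, wipe_pack, loupe, film_reel from where it was at the start of the episode above 0.025 m).
Of cap_1, cap_2, cap_3, cap_4 only 3 to 4 are there at a start; the rules pass over those that are not, and their reading is None.
At some moment in a run one of mirror_plate may be knocked a few centimetres aside while the robot is not near it.
It also fails if it takes over 208 s, if anything falls off the work surface, if the arm or the gripper's body presses on something with over 40 N, if the wrist force passes 120 N, or if a joint passes its speed limit or range.

ROBOT

A 7-joint arm with a two-finger parallel gripper is mounted at the origin on a cart in front of the work surface, level with it; the furniture and walls round the work are solid. World frame = base frame: x ahead of the robot, y to its left, z up, the work surface at z = 0. Lengths are in m, angles in rad, forces in N, time in s.
With the tool pointing down it reaches from about 0.4 to 0.875 m from the base axis. Payload 6.5 kg.
Tool frame: the origin (TCP) lies at the very end of the fingers, on their centre line; the grasp point (between the pads) lies 19 mm behind it (bot.grip_point_offset is the z of the grasp point in the tool frame, in m); z points along the fingers, y is the line along which they close (so a half turn about z gives the same grasp; the last joint's range is limited). The gripper opens to 88 mm and grips with 3 to 60 N. Pads are 18 mm wide; open, the fingers measure 123 mm over their backs; the gripper's body (75 mm by 187 mm) begins 45 mm behind the grasp point.
Start: joints at [-1.226, 0.536, -0.004, 1.538, 0.003, 1.067, -0.071], TCP at [0.26, 0.596, 0.239] pointing down, gripper open.
Joint ranges: [-2.7, 2.7], [-0.37, 2.16], [-1.27, 1.26], [0.24, 2.4], [-1.31, 4.45], [0.19, 1.91], [-2.76, 2.76]. Speed limits (rad/s): [2.39, 2.39, 3.14, 3.14, 3.14, 3.14, 3.14].

INTERFACE

Orientations are given as a rotation vector (axis times angle).
In Python, from workcell import sensors, cams, job, look_for, bot gives the robot as it stands. The module is installed in compiled form; this text tells all that it offers.
- The arm moves only by the tool step_arm, never from a script. Its argument "deltas" is one flat list of numbers, 7 for each row, row after row: the shift along the tool's x, y, z as a fraction of full scale, then the turn, a rotation vector about the tool's x, y, z as a fraction of full scale, then the closure, from 0 (fully open) to 1 (shut). In form: [tx, ty, tz, wx, wy, wz, hand, tx, ty, tz, wx, wy, wz, hand, ...]. A call has exactly 5 rows; each row shifts and turns the commanded pose from where the row before left it, along the tool's axes as they then stand; what a row does not reach is not made up. Full scale, the value 1, is 0.4 m for a shift and pi/2 rad for a turn. A row lasts 1/10 s, in which the tool goes at most 50 mm and 8.59 degrees, less where a joint would pass 70% of its speed; a pose out of reach is approached as far as the arm can. A call with a number of a shift or a turn outside -1 to 1 is refused whole. A call with a gripper value outside its range is refused whole. The fingers move at their own pace and stop on an object; "grip_force" is the grip in N (left out, the last holds). Time passes only in rows, so rows that do not move let the fingers close, or fill a call up. It gives the time, the measured TCP pose, the force, the opening and the grip force at its end, in the units of the state.
- sensors.state(): the state, without advancing time (a new reading comes with each control period).
- cams.snapshot(name): name is "side" or "top" or "wrist"; returns (picture, depth): 480x640x3 uint8, red, green, blue; 480x640 float32, m along the optical axis (not along the pixel's ray), 0 where there is no reading.
- cams.camera_model(name): a dict with "K" (3x3 intrinsics, pixels), "world_to_cam" (4x4, takes a point from world to camera coordinates); the wrist camera has in their place "T_tool_cam" (4x4, takes a point from camera to tool coordinates, whose origin is the TCP and whose axes are the flange's). Camera axes: x right, y down, z forward; pixel columns grow to the right and rows downward; lengths in m; the calibration is good to about 2 mm. A picture is of the moment at which its call begins: read the wrist's pose just before it. camera_model takes no time and is no camera call.
- job.hand_in(): hands the job in; it is judged then, once.
Trained networks look in the newest picture that a camera, given by its name, has taken for a name from the list of things; names that differ only in an ending like _2 or _b are one class to them, and where a whole thing is asked for, a point or a joint stands for the part that bears it (a point fixed in the world has none). Each returns a list of dicts, best first, with "p" (0 to 1); they miss things now and then, are a little off and sometimes report something else, mostly with a low value. They report only what shows in the picture. A call takes as long as a camera call. They do not tell look-alikes from the thing itself.
- look_for(thing, camera): "at" ([column, row] as shares, 0 to 1, of the picture: columns of its width, rows of its height, amid what is visible of it).
The state is a dict: "t": time; "joint_pos": joint angles; "qvel": joint speeds; "joint_torque": joint torques, N m; "position": TCP position; "ee_rot": TCP orientation; "wrist_force": force on the tool from outside, world axes, zero at the start; "moment": the same for the moment, N m; "opening": finger opening in m; "grasp_force": force on a finger pad.
Only numpy, scipy, OpenCV 4.12 (cv2) and the standard library are available. Lean on these libraries where they do the work, as an engineer would, in place of code of your own. Each camera call takes 0.05 s, during which the arm holds its last target. There are 200 camera calls.

## Working session

There is one attempt and no reset: what is moved stays moved. The work goes in short steps, Python scripts to look and compute and a tool call to move; the robot and the scene stay as the last step left them, time stands still between calls to the robot, and variables do not carry over. Pictures are saved under pics/ and viewed, at most 14 in all, crops included, and the job is handed in when it is done.

Besides the shell and the picture viewer there is one more tool, called after "Emit:" by a JSON object that holds its "op" and its "data". step_arm: Moves the arm, as the interface text tells. Its arguments: {"type":"object","properties":{"deltas":{"type":"array"},"grip_force":{"type":"number"}},"required":["deltas"]}

```bash
mkdir -p pics
cat > h.py <<'E'
import numpy as np,cv2
from scipy.spatial.transform import Rotation as R
from workcell import sensors,cams,job,look_for,bot
def snap(n,f=None):
    s=sensors.state(); im,d=cams.snapshot(n)
    if f: cv2.imwrite('pics/'+f,im[:,:,::-1])
    m=cams.camera_model(n);K=np.array(m['K'])
    if n=='wrist':
        T=np.eye(4);T[:3,:3]=R.from_rotvec(s['ee_rot']).as_matrix();T[:3,3]=s['position']
        C=T@np.array(m['T_tool_cam'])
    else: C=np.linalg.inv(np.array(m['world_to_cam']))
    return im,d,K,C
def cloud(d,K,C):
    v,u=np.mgrid[:d.shape[0],:d.shape[1]]
    p=np.stack([(u-K[0,2])/K[0,0]*d,(v-K[1,2])/K[1,1]*d,d],-1)
    P=p@C[:3,:3].T+C[:3,3]; P[d<=0]=np.nan
    return P
def pix(u,v,z,K,C):
    "ray of pixel with plane of height z"
    r=C[:3,:3]@np.array([(u-K[0,2])/K[0,0],(v-K[1,2])/K[1,1],1]); o=C[:3,3]
    return o+r*(z-o[2])/r[2]
E
python3 - <<'E'
from h import *
s=sensors.state();print({k:np.round(v,3) for k,v in s.items()})
print(bot.grip_point_offset)
for n in ['top','side']:
    im,d,K,C=snap(n,n+'0.png');P=cloud(d,K,C);print(n,C[:3,3].round(3),C[:3,2].round(2),K[0,0])
    for t in ['kin_base','cap_1_knob','weight_1_centre','plate_grip','stand_post','seat_cone','foot_groove','kapton_tape','wipe_pack','loupe','film_reel']:
        for r in look_for(t,n)[:6]:
            u,v=r['at'][0]*640,r['at'][1]*480
            print(t,round(r['p'],2),round(u),round(v),P[min(479,int(v)),min(639,int(u))].round(3))
E
```

```text
{'t': np.float64(0.0), 'joint_pos': array([-1.226,  0.537, -0.004,  1.539,  0.003,  1.067, -0.071]), 'qvel': array([-0.002,  0.001,  0.001, -0.002,  0.001,  0.001, -0.   ]), 'joint_torque': array([-0.0000e+00, -5.7098e+01,  9.9100e-01, -2.5161e+01, -5.6000e-02,
        1.8000e-02,  0.0000e+00]), 'position': array([0.259, 0.595, 0.238]), 'ee_rot': array([-6.410e-01, -3.075e+00,  3.000e-03]), 'wrist_force': array([ 0.668, -0.709, -0.1  ]), 'moment': array([ 0.028, -0.005,  0.045]), 'grasp_force': np.float64(0.0), 'opening': np.float64(0.088)}
-0.0187
top [0.336 0.031 1.11 ] [ 0.15  0.02 -0.99] 454.2473202844368
kin_base 0.69 335 233 [ 0.529 -0.003  0.02 ]
cap_1_knob 0.51 319 258 [0.462 0.033 0.066]
weight_1_centre 0.64 398 196 [ 0.616 -0.157  0.035]
plate_grip 0.61 470 248 [ 0.493 -0.325  0.031]
stand_post 0.9 214 243 [0.499 0.287 0.038]
seat_cone 0.71 334 232 [ 0.531 -0.003  0.02 ]
foot_groove 0.62 473 248 [ 0.488 -0.323  0.064]
foot_groove 0.53 333 233 [0.529 0.002 0.019]
kapton_tape 0.7 383 288 [ 0.395 -0.123  0.002]
wipe_pack 0.74 319 298 [0.371 0.032 0.023]
wipe_pack 0.46 329 216 [0.561 0.012 0.065]
loupe 0.7 148 284 [0.397 0.439 0.034]
loupe 0.22 470 248 [ 0.489 -0.323  0.044]
film_reel 0.87 209 186 [0.648 0.31  0.011]
side [0.127 1.186 0.531] [ 0.29 -0.89 -0.35] 566.3819537668102
kin_base 0.73 295 271 [0.532 0.059 0.018]
stand_post 0.86 271 326 [0.495 0.309 0.013]
stand_post 0.28 294 270 [0.537 0.056 0.019]
seat_cone 0.41 295 275 [0.531 0.068 0.015]
kapton_tape 0.73 370 252 [ 0.399 -0.131  0.007]
wipe_pack 0.76 366 277 [0.367 0.055 0.023]
loupe 0.89 299 367 [0.387 0.454 0.034]
loupe 0.38 271 323 [0.498 0.302 0.017]
film_reel 0.8 205 319 [0.631 0.311 0.011]
```

View pics/top0.png

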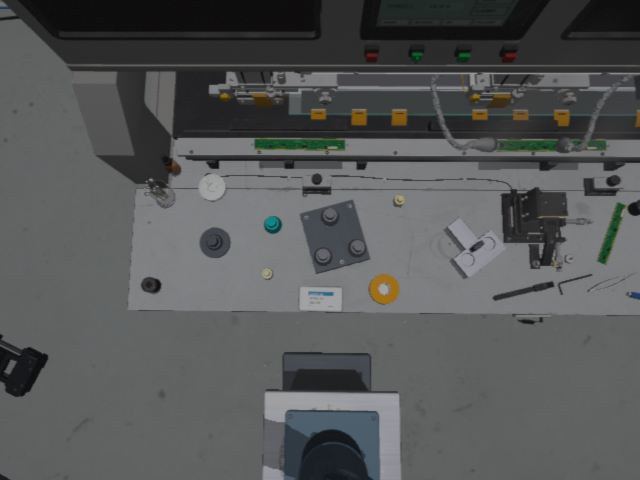

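View pics/side0.png

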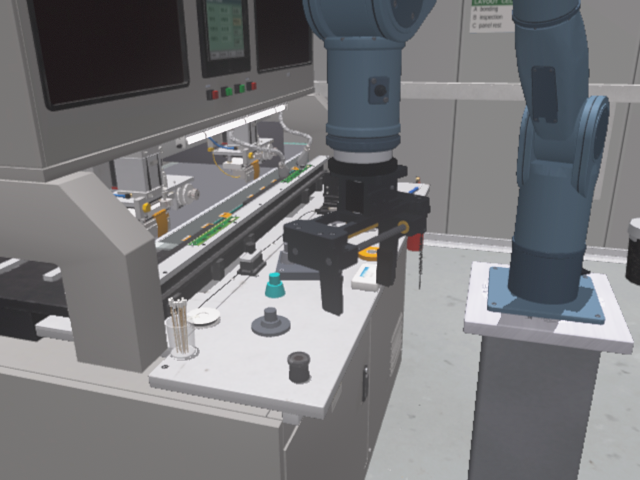

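The top view shows the base at (335,236) with three grey caps at (330,215), (323,257) and (357,247). The stand is at (214,241), the weights at (399,200) and (267,273), and the plate at (473,248).
Things that could be mistaken for a cap: the turquoise look-alike (272,225), the black loupe (150,285), and the stand post (214,241). I choose only the three grey ones on the base. No fourth cap is visible.

```bash
cat >> h.py <<'E'
def down(yaw): # tool z down; yaw = world angle of tool x
    c,s=np.cos(yaw),np.sin(yaw)
    return np.array([[c,s,0],[s,-c,0],[0,0,-1.]])
def plan(wps,p=None,Rm=None):
    "wps: (x,y,z,yaw) TCP; prints per-leg total in tool axes units and rows wanted"
    if p is None:
        s=sensors.state();p=s['position'];Rm=R.from_rotvec(s['ee_rot']).as_matrix()
    for w in wps:
        t=np.array(w[:3]);Rt=down(w[3]) if len(w)>3 else Rm
        # half-turn symmetric grasp not applied
        dr=R.from_matrix(Rm.T@Rt).as_rotvec()/(np.pi/2)
        n=max(np.linalg.norm(t-p)/.05,np.linalg.norm(dr)/.0954)
        d=Rm.T@(t-p)/.4
        print('leg',np.round(w,4),'shift',d.round(4),'turn',dr.round(4),'rows>=',round(n,1),'yaw',np.arctan2(Rm[1,0],Rm[0,0]).round(3))
        p=t;Rm=Rt
E
python3 - <<'E'
from h import *
im,d,K,C=snap('top');P=cloud(d,K,C);Z=P[...,2]
def comp(mask,name,mina=15):
    n,l,st,c=cv2.connectedComponentsWithStats(mask.astype(np.uint8))
    for i in range(1,n):
        if st[i,4]>=mina:
            q=P[l==i]; print(name,st[i,4],c[i].round(),q.mean(0).round(4),'med',np.median(q,0).round(4),'ext',np.ptp(q,0).round(3))
ok=(P[...,0]>.35)&(P[...,0]<.72)&(abs(P[...,1])<.55)
comp(ok&(Z>.060)&(Z<.075),'captop')
comp(ok&(Z>.03)&(Z<.045),'z30-45')
m=ok&(Z>.015)&(Z<.026)
comp(m,'z20',100)
b=m&(abs(P[...,1])<.12)&(P[...,0]>.43)
q=P[b][:,:2].astype(np.float32);print('base rect',cv2.minAreaRect(q))
u,v=475,247
x0,y0=470-45,248-40
cv2.imwrite('pics/crop.png',cv2.resize(np.hstack([im[208:288,290:380],im[208:288,428:518]])[:,:,::-1],None,fx=4.4,fy=4.4,interpolation=cv2.INTER_CUBIC))
print('hi',[ (z,) for z in []])
hi=P[(Z>.2)&(abs(P[...,1])<.6)&(P[...,0]>.3)]
for z in (.2,.3,.4,.6): 
    h=hi[(hi[:,2]>z)&(hi[:,2]<z+.1)]
    if len(h): print(z,np.percentile(h[:,0],[0,1,5,50]).round(3))
E
```

```text
captop 126 [150. 170.] [0.6678 0.4386 0.0683] med [0.6538 0.422  0.068 ] ext [0.068 0.083 0.015]
captop 34 [167. 162.] [0.6873 0.3976 0.0707] med [0.6864 0.3969 0.072 ] ext [0.021 0.019 0.012]
captop 86 [316. 178.] [0.65   0.0415 0.0673] med [0.6499 0.0414 0.0677] ext [0.023 0.024 0.012]
captop 16 [165. 194.] [0.6097 0.4015 0.0629] med [0.6089 0.4    0.0627] ext [0.026 0.015 0.005]
captop 95 [524. 208.] [ 0.5815 -0.4434  0.0675] med [ 0.5819 -0.4433  0.0667] ext [0.065 0.01  0.015]
captop 81 [329. 213.] [0.5661 0.009  0.0657] med [0.5657 0.01   0.0658] ext [0.023 0.021 0.009]
captop 16 [537. 221.] [ 0.5498 -0.4723  0.0692] med [ 0.5507 -0.4733  0.0706] ext [0.018 0.01  0.013]
captop 44 [560. 239.] [ 0.5091 -0.5248  0.0624] med [ 0.5091 -0.5248  0.0625] ext [0.01  0.027 0.006]
captop 81 [358. 245.] [ 0.4897 -0.0567  0.0656] med [ 0.4901 -0.0574  0.0654] ext [0.021 0.021 0.008]
captop 63 [478. 245.] [ 0.4926 -0.3339  0.0649] med [ 0.4927 -0.334   0.0649] ext [0.021 0.025 0.009]
captop 123 [546. 257.] [ 0.465  -0.4867  0.0678] med [ 0.4638 -0.4852  0.0678] ext [0.045 0.022 0.015]
captop
[... 1962 characters left out ...]
30-45 32 [266. 272.] [0.4271 0.1592 0.0371] med [0.4272 0.159  0.0367] ext [0.012 0.012 0.008]
z30-45 203 [148. 284.] [0.3964 0.4362 0.0379] med [0.3969 0.436  0.0381] ext [0.036 0.035 0.014]
z20 112 [512. 218.] [ 0.5665 -0.4358  0.0206] med [ 0.5669 -0.4345  0.0211] ext [0.094 0.033 0.01 ]
z20 2687 [333. 235.] [ 0.5224 -0.0017  0.0198] med [ 0.5242 -0.006   0.0198] ext [0.18  0.168 0.011]
z20 856 [320. 296.] [0.3736 0.0298 0.0214] med [0.3736 0.0296 0.0215] ext [0.048 0.105 0.011]
base rect ((0.5919783711433411, -0.010127663612365723), (0.2862204909324646, 0.18915294110774994), 15.93969440460205)
hi []
0.2 [0.651 0.653 0.666 0.782]
0.3 [0.734 0.742 0.759 0.78 ]
0.4 [0.753 0.765 0.768 0.781]
```

View pics/crop.png

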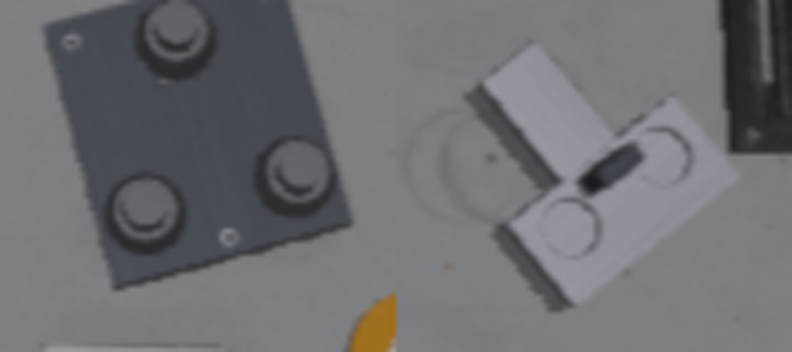

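The left crop shows the three grey caps on the dark base: groove cap at top centre, cone cap bottom left, flat cap right. On the right, the plate's stem points up-left with the pockets in its wide part. No turquoise part is among my targets.

Run:
```python
from h import *
print(np.array(cams.camera_model('wrist')['T_tool_cam']).round(3))
s=sensors.state()
plan([(*s['position'],np.pi),(.47,0,.28,np.pi)])
```

```text
[[ 0.    -0.961 -0.276  0.071]
 [ 1.    -0.     0.    -0.001]
 [-0.001 -0.276  0.961 -0.145]
 [ 0.     0.     0.     1.   ]]
leg [0.2595 0.5959 0.2387 3.1416] shift [0. 0. 0.] turn [ 0.      0.     -0.2615] rows>= 2.7 yaw 2.731
leg [0.47   0.     0.28   3.1416] shift [-0.5261 -1.4898 -0.1032] turn [0. 0. 0.] rows>= 12.7 yaw 3.142
```

Emit:
{"op": "step_arm", "data": {"deltas": [0,0,0,0,0,-0.0872,0,0,0,0,0,0,-0.0872,0,0,0,0,0,0,-0.0872,0,-0.0376,-0.1064,-0.0074,0,0,0,0,-0.0376,-0.1064,-0.0074,0,0,0,0]}}

```text
t: 1.75
position: [0.2893, 0.5104, 0.2443]
ee_rot: [0.004, -3.141, -0.0]
wrist_force: [1.7, 0.2, -0.2]
opening: 0.0885
grasp_force: 0.0
```

Emit:
{"op": "step_arm", "data": {"deltas": [-0.0376,-0.1064,-0.0074,0,0,0,0,-0.0376,-0.1064,-0.0074,0,0,0,0,-0.0376,-0.1064,-0.0074,0,0,0,0,-0.0376,-0.1064,-0.0074,0,0,0,0,-0.0376,-0.1064,-0.0074,0,0,0,0]}}

```text
t: 2.25
position: [0.3653, 0.2963, 0.2598]
ee_rot: [-0.0, 3.141, 0.001]
wrist_force: [0.9, 0.1, 0.5]
opening: 0.0878
grasp_force: 0.0
```

Emit:
{"op": "step_arm", "data": {"deltas": [-0.0376,-0.1064,-0.0074,0,0,0,0,-0.0376,-0.1064,-0.0074,0,0,0,0,-0.0376,-0.1064,-0.0074,0,0,0,0,-0.0376,-0.1064,-0.0074,0,0,0,0,-0.0376,-0.1064,-0.0074,0,0,0,0]}}

```text
t: 2.75
position: [0.4406, 0.0835, 0.2748]
ee_rot: [-0.0, 3.141, 0.001]
wrist_force: [0.8, -0.0, 0.1]
opening: 0.0882
grasp_force: 0.0
```

Emit:
{"op": "step_arm", "data": {"deltas": [-0.0376,-0.1064,-0.0074,0,0,0,0,-0.0376,-0.1064,-0.0074,0,0,0,0,0,0,0,0,0,0,0,0,0,0,0,0,0,0,0,0,0,0,0,0,0]}}

```text
t: 3.25
position: [0.4699, 0.0014, 0.28]
ee_rot: [0.003, -3.141, -0.001]
wrist_force: [-0.3, 0.2, -0.6]
opening: 0.088
grasp_force: 0.0
```

```bash
cat >> h.py <<'E'
def comps(P,zlo,zhi,box,mina=60):
    Z=P[...,2];x0,x1,y0,y1=box
    m=(P[...,0]>x0)&(P[...,0]<x1)&(P[...,1]>y0)&(P[...,1]<y1)&(Z>zlo)&(Z<zhi)
    n,l,st,c=cv2.connectedComponentsWithStats(m.astype(np.uint8))
    out=[]
    for i in range(1,n):
        if st[i,4]>=mina:
            q=P[l==i];cc,rr=cv2.minEnclosingCircle(q[:,:2].astype(np.float32))
            print(zlo,st[i,4],c[i].round(),'med',np.median(q,0).round(4),'circ',np.round(cc,4),round(rr,4));out.append(q)
    return out
E
python3 - <<'E'
from h import *
s=sensors.state();print(s['position'],s['ee_rot'],s['joint_pos'].round(2))
im,d,K,C=snap('wrist','w1.png');P=cloud(d,K,C)
comps(P,.061,.071,(.4,.62,-.12,.1))
for r in look_for('cap_1_knob','wrist'): print(r)
E
```

```text
[0.46987963 0.00139209 0.28003671] [ 2.84128955e-03 -3.14119473e+00 -8.86847442e-04] [-0.3   0.18  0.23  1.96 -0.05  1.01  1.52]
0.061 449 [342. 207.] med [0.4671 0.023  0.065 ] circ [0.4674 0.0227] 0.0121
0.061 435 [260. 227.] med [ 0.4877 -0.0585  0.065 ] circ [ 0.4882 -0.0588] 0.0121
0.061 386 [325. 298.] med [0.5643 0.0068 0.0651] circ [0.5648 0.0069] 0.012
{'at': [0.5319, 0.4167], 'p': 0.76}
{'at': [0.4853, 0.5131], 'p': 0.73}
{'at': [0.8886, 0.4671], 'p': 0.47}
```

View pics/w1.png

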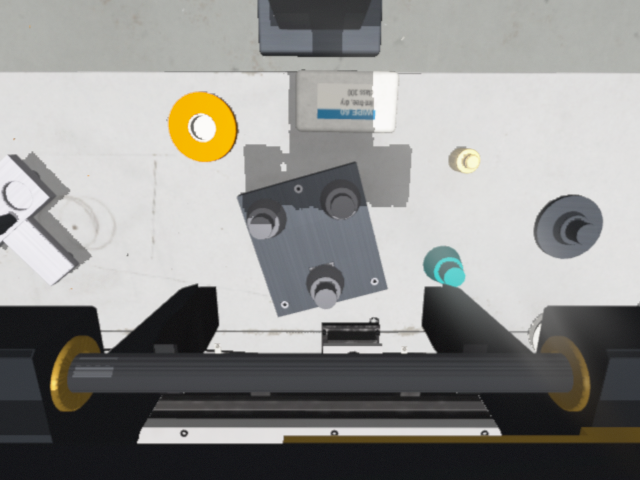

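The wrist picture shows the grey caps at (342,203), (262,220) and (325,290), the turquoise look-alike at (450,270), the stand at (575,228) and a weight at (467,160). Next I measure the stand and plan the first cap.

Run:
```python
from h import *
im,d,K,C=snap('wrist');P=cloud(d,K,C)
q=comps(P,.034,.045,(.4,.62,.2,.4))
comps(P,.005,.011,(.4,.62,.2,.4))
comps(P,.033,.045,(.38,.48,.12,.2),20)
comps(P,.061,.071,(.4,.62,-.12,.1))
plan([(.488,-.0588,.12),(.488,-.0588,.048),(.488,-.0588,.16),(.502,.289,.16)])
```

```text
0.034 406 [586. 234.] med [0.5016 0.2887 0.0371] circ [0.5017 0.2896] 0.0124
0.005 2215 [565. 225.] med [0.495  0.2816 0.0073] circ [0.5018 0.2897] 0.0385
0.033 179 [471. 161.] med [0.4249 0.1561 0.0364] circ [0.4258 0.1566] 0.0077
0.061 451 [342. 207.] med [0.4671 0.0231 0.065 ] circ [0.4673 0.0229] 0.0119
0.061 439 [260. 227.] med [ 0.4878 -0.0587  0.065 ] circ [ 0.488  -0.0589] 0.0119
0.061 376 [325. 298.] med [0.5645 0.0071 0.065 ] circ [0.5653 0.0067] 0.0123
leg [ 0.488  -0.0588  0.12  ] shift [-0.0449 -0.1509  0.4002] turn [0. 0. 0.] rows>= 3.4 yaw -3.139
leg [ 0.488  -0.0588  0.048 ] shift [-0.0e+00 -1.0e-04  1.8e-01] turn [0. 0. 0.] rows>= 1.4 yaw -3.139
leg [ 0.488  -0.0588  0.16  ] shift [ 1.0e-04  1.0e-04 -2.8e-01] turn [0. 0. 0.] rows>= 2.2 yaw -3.139
leg [0.502 0.289 0.16 ] shift [-3.730e-02  8.694e-01  3.000e-04] turn [0. 0. 0.] rows>= 7.0 yaw -3.139
```

Emit:
{"op": "step_arm", "data": {"deltas": [-0.0112,-0.0377,0.1,0,0,0,0.4,-0.0112,-0.0377,0.1,0,0,0,0.4,-0.0112,-0.0377,0.1,0,0,0,0.4,-0.0112,-0.0377,0.1,0,0,0,0.4,0,0,0,0,0,0,0.4]}}

```text
t: 3.9
position: [0.4848, -0.061, 0.116]
ee_rot: [-0.002, -3.133, 0.001]
wrist_force: [-0.8, -0.8, 0.5]
opening: 0.0529
grasp_force: 0.0
```

Emit:
{"op": "step_arm", "data": {"deltas": [0,0,0.07,0,0,0,0.4,0,0,0.07,0,0,0,0.4,0,0,0.04,0,0,0,0.4,0,0,0,0,0,0,0.4,0,0,0,0,0,0,0.4]}}

```text
t: 4.4
position: [0.4891, -0.0593, 0.0497]
ee_rot: [-0.002, 3.14, 0.001]
wrist_force: [-0.6, -0.3, -0.2]
opening: 0.0527
grasp_force: 0.0
```

Emit:
{"op": "step_arm", "data": {"deltas": [0,0,0,0,0,0,1,0,0,0,0,0,0,1,0,0,0,0,0,0,1,0,0,0,0,0,0,1,0,0,0,0,0,0,1], "grip_force": 15}}

```text
t: 4.9
position: [0.4885, -0.0601, 0.0486]
ee_rot: [-0.0, 3.141, 0.0]
wrist_force: [-0.7, 0.7, 5.8]
opening: 0.0234
grasp_force: 15.0
```

Emit:
{"op": "step_arm", "data": {"deltas": [0,0,-0.07,0,0,0,1,0,0,-0.1,0,0,0,1,0,0,-0.11,0,0,0,1,-0.0043,0.1089,0,0,0,0,1,-0.0043,0.1089,0,0,0,0,1]}}

```text
t: 5.4
position: [0.4926, 0.0269, 0.1617]
ee_rot: [0.006, 3.138, 0.0]
wrist_force: [0.6, 0.5, -1.0]
opening: 0.0235
grasp_force: 15.0
```

Emit:
{"op": "step_arm", "data": {"deltas": [-0.0043,0.1089,0,0,0,0,1,-0.0043,0.1089,0,0,0,0,1,-0.0043,0.1089,0,0,0,0,1,-0.0043,0.1089,0,0,0,0,1,-0.0043,0.1089,0,0,0,0,1]}}

```text
t: 5.9
position: [0.4998, 0.2463, 0.16]
ee_rot: [-0.0, -3.141, 0.001]
wrist_force: [1.2, -1.2, -0.6]
opening: 0.0234
grasp_force: 15.0
```

Emit:
{"op": "step_arm", "data": {"deltas": [-0.0043,0.1089,0,0,0,0,1,0,0,0,0,0,0,1,0,0,0,0,0,0,1,0,0,0,0,0,0,1,0,0,0,0,0,0,1]}}

```text
t: 6.4
position: [0.5022, 0.2864, 0.1601]
ee_rot: [-0.004, -3.141, 0.001]
wrist_force: [-0.2, 0.0, 0.1]
opening: 0.0235
grasp_force: 15.0
```

Run:
```python
from h import *
s=sensors.state();print(s['position'],s['opening'])
plan([(.5017,.2896,.08),(.5017,.2896,.044)])
im,d,K,C=snap('side');P=cloud(d,K,C)
comps(P,.12,.16,(.46,.56,.24,.34))
```

```text
[0.50215674 0.28640319 0.1601035 ] 0.023468960665083874
leg [0.5017 0.2896 0.08  ] shift [0.0011 0.0082 0.2003] turn [0. 0. 0.] rows>= 1.6 yaw 3.139
leg [0.5017 0.2896 0.044 ] shift [-0.      0.0001  0.09  ] turn [0. 0. 0.] rows>= 0.7 yaw 3.139
0.12 344 [269. 260.] med [0.4927 0.3018 0.1441] circ [0.4992 0.29  ] 0.0222
```

Emit:
{"op": "step_arm", "data": {"deltas": [0.001,0.008,0,0,0,0,1,0,0,0.08,0,0,0,1,0,0,0.08,0,0,0,1,0,0,0.06,0,0,0,1,0,0,0.04,0,0,0,1]}}

```text
t: 6.95
position: [0.5008, 0.2909, 0.0545]
ee_rot: [-0.0, -3.14, 0.002]
wrist_force: [0.4, -0.4, -0.9]
opening: 0.023
grasp_force: 15.0
```

Emit:
{"op": "step_arm", "data": {"deltas": [0,0,0.02,0,0,0,1,0,0,0.01,0,0,0,1,0,0,0,0,0,0,1,0,0,0,0,0,0,1,0,0,0,0,0,0,1]}}

```text
t: 7.45
position: [0.502, 0.2919, 0.0451]
ee_rot: [-0.0, 3.14, 0.001]
wrist_force: [-0.2, -0.5, 0.3]
opening: 0.0235
grasp_force: 15.0
```

Emit:
{"op": "step_arm", "data": {"deltas": [0,0,0,0,0,0,0.4,0,0,0,0,0,0,0.4,0,0,0,0,0,0,0.4,0,0,-0.1,0,0,0,0.4,0,0,-0.1,0,0,0,0.4]}}

```text
t: 7.95
position: [0.5005, 0.2909, 0.1241]
ee_rot: [0.0, -3.139, 0.003]
wrist_force: [0.5, -0.2, 0.2]
opening: 0.0525
grasp_force: 0.0
```

Emit:
{"op": "step_arm", "data": {"deltas": [0,0,-0.12,0,0,0,0.4,0.05,-0.1,-0.05,0,0,0,0.4,0.05,-0.1,-0.05,0,0,0,0.4,0,0,0,0,0,0,0.4,0,0,0,0,0,0,0.4]}}

```text
t: 8.45
position: [0.4616, 0.2111, 0.213]
ee_rot: [0.002, 3.14, 0.002]
wrist_force: [-0.4, 0.5, 0.1]
opening: 0.0529
grasp_force: 0.0
```

Run:
```python
from h import *
for i in range(2):
    s=sensors.state();print(s['position'],s['opening'])
    im,d,K,C=snap('wrist','w2.png');P=cloud(d,K,C)
    comps(P,.055,.065,(.45,.56,.2,.4))
    comps(P,.005,.011,(.4,.62,.2,.4))
    comps(P,.061,.071,(.4,.62,-.12,.1))
plan([(.4674,.0228,.12),(.4674,.0228,.048)])
```

```text
[0.46160392 0.21107461 0.21297185] 0.052892328964890316
0.055 609 [413. 269.] med [0.5008 0.2906 0.06  ] circ [0.5018 0.2907] 0.0121
0.005 2424 [395. 244.] med [0.4909 0.2802 0.0071] circ [0.5019 0.2901] 0.0383
0.061 703 [ 90. 232.] med [0.4667 0.0245 0.0648] circ [0.4672 0.0232] 0.0126
[0.46162122 0.21203008 0.21240279] 0.0526496287975516
0.055 615 [412. 269.] med [0.5008 0.2905 0.06  ] circ [0.5018 0.291 ] 0.0122
0.005 2429 [395. 245.] med [0.4911 0.2802 0.0071] circ [0.5019 0.2901] 0.0382
0.061 692 [ 89. 232.] med [0.4668 0.0245 0.0648] circ [0.4671 0.0236] 0.0125
leg [0.4674 0.0228 0.12  ] shift [-0.014  -0.4743  0.2297] turn [0. 0. 0.] rows>= 4.2 yaw -3.14
leg [0.4674 0.0228 0.048 ] shift [ 0.0e+00 -1.0e-04  1.8e-01] turn [0. 0. 0.] rows>= 1.4 yaw -3.14
```

Cap nested (top at 61 mm, on axis). Next cap.

Emit:
{"op": "step_arm", "data": {"deltas": [-0.0028,-0.0943,0.046,0,0,0,0.4,-0.0028,-0.0943,0.046,0,0,0,0.4,-0.0028,-0.0943,0.046,0,0,0,0.4,-0.0028,-0.0943,0.046,0,0,0,0.4,-0.0028,-0.0943,0.046,0,0,0,0.4]}}

```text
t: 9.05
position: [0.4674, 0.0225, 0.1187]
ee_rot: [0.004, -3.141, 0.0]
wrist_force: [0.5, -0.1, 0.2]
opening: 0.0526
grasp_force: 0.0
```

Emit:
{"op": "step_arm", "data": {"deltas": [0,0,0.06,0,0,0,0.4,0,0,0.06,0,0,0,0.4,0,0,0.04,0,0,0,0.4,0,0,0,0,0,0,0.4,0,0,0,0,0,0,0.4]}}

```text
t: 9.55
position: [0.4673, 0.0234, 0.0558]
ee_rot: [0.002, -3.141, 0.0]
wrist_force: [0.6, -0.1, 1.5]
opening: 0.0533
grasp_force: 0.0
```

Emit:
{"op": "step_arm", "data": {"deltas": [0,0,0.018,0,0,0,0.4,0,0,0,0,0,0,0.4,0,0,0,0,0,0,1,0,0,0,0,0,0,1,0,0,0,0,0,0,1]}}

```text
t: 10.05
position: [0.4673, 0.0229, 0.0493]
ee_rot: [-0.0, 3.141, 0.0]
wrist_force: [-0.1, 0.4, -0.5]
opening: 0.0311
grasp_force: 0.0
```

Emit:
{"op": "step_arm", "data": {"deltas": [0,0,0,0,0,0,1,0,0,-0.06,0,0,0,1,0,0,-0.11,0,0,0,1,0,0,-0.11,0,0,0,1,-0.0123,0.0956,0,0,0,0,1]}}

```text
t: 10.55
position: [0.4753, 0.0571, 0.1661]
ee_rot: [0.013, 3.133, -0.0]
wrist_force: [1.6, 0.9, -1.1]
opening: 0.0232
grasp_force: 15.0
```

Emit:
{"op": "step_arm", "data": {"deltas": [-0.0123,0.0956,0,0,0,0,1,-0.0123,0.0956,0,0,0,0,1,-0.0123,0.0956,0,0,0,0,1,-0.0123,0.0956,0,0,0,0,1,-0.0123,0.0956,0,0,0,0,1]}}

```text
t: 11.05
position: [0.4964, 0.2538, 0.161]
ee_rot: [-0.0, 3.142, -0.0]
wrist_force: [0.7, 0.6, -0.7]
opening: 0.0232
grasp_force: 15.0
```

Emit:
{"op": "step_arm", "data": {"deltas": [-0.0123,0.0956,0,0,0,0,1,0,0,0,0,0,0,1,0,0,0,0,0,0,1,0,0,0,0,0,0,1,0,0,0,0,0,0,1]}}

```text
t: 11.55
position: [0.5017, 0.2889, 0.161]
ee_rot: [-0.003, -3.141, 0.001]
wrist_force: [-0.0, -0.4, -0.0]
opening: 0.0235
grasp_force: 15.0
```

Emit:
{"op": "step_arm", "data": {"deltas": [0,0.003,0.08,0,0,0,1,0,0,0.08,0,0,0,1,0,0,0.05,0,0,0,1,0,0,0.025,0,0,0,1,0,0,0,0,0,0,1]}}

```text
t: 12.05
position: [0.5016, 0.2904, 0.0665]
ee_rot: [-0.002, -3.141, 0.002]
wrist_force: [0.6, 0.1, -0.6]
opening: 0.0235
grasp_force: 15.0
```

Emit:
{"op": "step_arm", "data": {"deltas": [0,0,0,0,0,0,1,0,0,0,0,0,0,0.4,0,0,0,0,0,0,0.4,0,0,0,0,0,0,0.4,0,0,-0.07,0,0,0,0.4]}}

```text
t: 12.55
position: [0.4993, 0.2906, 0.0927]
ee_rot: [0.001, -3.137, 0.005]
wrist_force: [-0.4, -0.1, -0.7]
opening: 0.0522
grasp_force: 0.0
```

Emit:
{"op": "step_arm", "data": {"deltas": [0,0,-0.11,0,0,0,0.4,0,0,-0.12,0,0,0,0.4,0.05,-0.1,-0.05,0,0,0,0.4,0.05,-0.1,-0.01,0,0,0,0.4,0,0,0,0,0,0,0.4]}}

```text
t: 13.05
position: [0.4598, 0.2062, 0.2118]
ee_rot: [-0.009, -3.141, 0.003]
wrist_force: [0.1, -0.0, -0.0]
opening: 0.0528
grasp_force: 0.0
```

Run:
```python
from h import *
for i in range(1):
    s=sensors.state();print(s['position'],s['opening'])
    im,d,K,C=snap('wrist','w2.png');P=cloud(d,K,C)
    comps(P,.078,.09,(.45,.56,.2,.4))
    comps(P,.005,.011,(.4,.62,.2,.4))
plan([(.5651,.0068,.12),(.5651,.0068,.048),(.5651,.0068,.17),(.5018,.2905,.17)])
```

```text
[0.45977015 0.20623614 0.21184707] 0.05275103617673909
0.078 685 [427. 281.] med [0.5001 0.2905 0.083 ] circ [0.5014 0.2908] 0.0122
0.005 2123 [399. 243.] med [0.4866 0.2761 0.007 ] circ [0.5019 0.2899] 0.038
leg [0.5651 0.0068 0.12  ] shift [-0.2622 -0.5055  0.2293] turn [0. 0. 0.] rows>= 4.9 yaw 3.138
leg [0.5651 0.0068 0.048 ] shift [ 0.   -0.    0.18] turn [0. 0. 0.] rows>= 1.4 yaw 3.138
leg [0.5651 0.0068 0.17  ] shift [-1.00e-04  0.00e+00 -3.05e-01] turn [0. 0. 0.] rows>= 2.4 yaw 3.138
leg [0.5018 0.2905 0.17  ] shift [1.607e-01 7.087e-01 1.000e-04] turn [0. 0. 0.] rows>= 5.8 yaw 3.138
```

Emit:
{"op": "step_arm", "data": {"deltas": [-0.0437,-0.0842,0.0382,0,0,0,0.4,-0.0437,-0.0842,0.0382,0,0,0,0.4,-0.0437,-0.0842,0.0382,0,0,0,0.4,-0.0437,-0.0842,0.0382,0,0,0,0.4,-0.0437,-0.0842,0.0382,0,0,0,0.4]}}

```text
t: 13.6
position: [0.5503, 0.0433, 0.1336]
ee_rot: [-0.003, 3.141, 0.001]
wrist_force: [0.5, 0.8, -1.0]
opening: 0.0527
grasp_force: 0.0
```

Emit:
{"op": "step_arm", "data": {"deltas": [-0.0437,-0.0842,0.0382,0,0,0,0.4,0,0,0,0,0,0,0.4,0,0,0.05,0,0,0,0.4,0,0,0.05,0,0,0,0.4,0,0,0.04,0,0,0,0.4]}}

```text
t: 14.1
position: [0.5666, 0.0114, 0.0621]
ee_rot: [0.003, -3.141, -0.001]
wrist_force: [0.4, -0.7, 0.3]
opening: 0.0529
grasp_force: 0.0
```

Emit:
{"op": "step_arm", "data": {"deltas": [0,0,0.03,0,0,0,0.4,0,0,0,0,0,0,0.4,0,0,0,0,0,0,0.4,0,0,0,0,0,0,0.4,0,0,0,0,0,0,0.4]}}

```text
t: 14.6
position: [0.5671, 0.0097, 0.0521]
ee_rot: [-0.0, 3.14, 0.0]
wrist_force: [0.5, 0.1, 0.5]
opening: 0.053
grasp_force: 0.0
```

Emit:
{"op": "step_arm", "data": {"deltas": [0.004,-0.007,0.009,0,0,0,0.4,0,0,0,0,0,0,0.4,0,0,0,0,0,0,1,0,0,0,0,0,0,1,0,0,0,0,0,0,1]}}

```text
t: 15.1
position: [0.5649, 0.0069, 0.0477]
ee_rot: [-0.0, 3.141, 0.0]
wrist_force: [-0.6, 0.5, 0.2]
opening: 0.0308
grasp_force: 0.0
```

Emit:
{"op": "step_arm", "data": {"deltas": [0,0,0,0,0,0,1,0,0,-0.07,0,0,0,1,0,0,-0.11,0,0,0,1,0,0,-0.12,0,0,0,1,0.0226,0.1013,0,0,0,0,1]}}

```text
t: 15.6
position: [0.561, 0.0416, 0.1741]
ee_rot: [0.015, 3.129, -0.003]
wrist_force: [0.1, 0.7, -0.9]
opening: 0.0238
grasp_force: 15.0
```

Emit:
{"op": "step_arm", "data": {"deltas": [0.0226,0.1013,0,0,0,0,1,0.0226,0.1013,0,0,0,0,1,0.0226,0.1013,0,0,0,0,1,0.0226,0.1013,0,0,0,0,1,0.0226,0.1013,0,0,0,0,1]}}

```text
t: 16.1
position: [0.5099, 0.2516, 0.1678]
ee_rot: [-0.0, 3.141, 0.0]
wrist_force: [0.3, 0.6, -0.9]
opening: 0.0234
grasp_force: 15.0
```

Emit:
{"op": "step_arm", "data": {"deltas": [0.0226,0.1013,0,0,0,0,1,0,0,0,0,0,0,1,0,0,0,0,0,0,1,0,0,0,0,0,0,1,0,0,0,0,0,0,1]}}

```text
t: 16.6
position: [0.5021, 0.2887, 0.1677]
ee_rot: [0.004, 3.141, -0.001]
wrist_force: [0.8, -0.6, -0.0]
opening: 0.0234
grasp_force: 15.0
```

Emit:
{"op": "step_arm", "data": {"deltas": [0,0.004,0.07,0,0,0,1,0,0,0.07,0,0,0,1,0,0,0.04,0,0,0,1,0,0,0.016,0,0,0,1,0,0,0,0,0,0,1]}}

```text
t: 17.1
position: [0.5021, 0.291, 0.0893]
ee_rot: [0.002, 3.142, -0.001]
wrist_force: [0.7, 0.4, -0.7]
opening: 0.0234
grasp_force: 15.0
```

Emit:
{"op": "step_arm", "data": {"deltas": [0,0,0,0,0,0,1,0,0,0,0,0,0,0.4,0,0,0,0,0,0,0.4,0,0,0,0,0,0,0.4,0,0,-0.07,0,0,0,0.4]}}

```text
t: 17.6
position: [0.4992, 0.2909, 0.1149]
ee_rot: [0.001, -3.137, 0.005]
wrist_force: [1.0, 0.8, -0.5]
opening: 0.0522
grasp_force: 0.0
```

Emit:
{"op": "step_arm", "data": {"deltas": [0,0,-0.11,0,0,0,0.4,0,0,-0.12,0,0,0,0.4,0.05,-0.1,-0.04,0,0,0,0.4,0.05,-0.11,0,0,0,0,0.4,0,0,0,0,0,0,0.4]}}

```text
t: 18.1
position: [0.4593, 0.2019, 0.2256]
ee_rot: [-0.01, -3.139, 0.004]
wrist_force: [0.1, -0.0, 0.5]
opening: 0.0525
grasp_force: 0.0
```

Run:
```python
from h import *
s=sensors.state();print(s['position'],s['opening'])
im,d,K,C=snap('wrist','w3.png');P=cloud(d,K,C)
comps(P,.10,.115,(.45,.56,.2,.4))
im,d,K,C=snap('top','t3.png');P=cloud(d,K,C)
comps(P,.058,.075,(.4,.55,-.42,-.25),20)
comps(P,.10,.115,(.45,.56,.2,.4),20)
plan([(.42,-.15,.28,np.pi)])
```

```text
[0.45933072 0.20191205 0.22556083] 0.05247281228806228
0.1 767 [436. 287.] med [0.5014 0.2902 0.106 ] circ [0.5025 0.2908] 0.0123
0.058 66 [478. 245.] med [ 0.493  -0.3344  0.0642] circ [ 0.4935 -0.3347] 0.0143
leg [ 0.42   -0.15    0.28    3.1416] shift [ 0.1019 -0.8936 -0.1363] turn [ 0.0004  0.0003 -0.001 ] rows>= 7.3 yaw 3.14
```

Emit:
{"op": "step_arm", "data": {"deltas": [0.0127,-0.1117,-0.017,0,0,0,0,0.0127,-0.1117,-0.017,0,0,0,0,0.0127,-0.1117,-0.017,0,0,0,0,0.0127,-0.1117,-0.017,0,0,0,0,0.0127,-0.1117,-0.017,0,0,0,0]}}

```text
t: 18.7
position: [0.4369, -0.0159, 0.2598]
ee_rot: [-0.003, 3.14, -0.0]
wrist_force: [0.8, -0.4, -0.4]
opening: 0.0878
grasp_force: 0.0
```

Emit:
{"op": "step_arm", "data": {"deltas": [0.0127,-0.1117,-0.017,0,0,0,0,0.0127,-0.1117,-0.017,0,0,0,0,0.0127,-0.1117,-0.017,0,0,0,0,0,0,0,0,0,0,0,0,0,0,0,0,0,0]}}

```text
t: 19.2
position: [0.4219, -0.1494, 0.2798]
ee_rot: [0.001, 3.141, -0.001]
wrist_force: [0.4, 0.3, -0.3]
opening: 0.0882
grasp_force: 0.0
```

Run:
```python
from h import *
s=sensors.state();print(s['position'],s['ee_rot'])
im,d,K,C=snap('wrist','w4.png');P=cloud(d,K,C)
q=comps(P,.058,.072,(.4,.56,-.42,-.25))
q=comps(P,.03,.038,(.4,.6,-.45,-.2),300)
for a in q: print(cv2.minAreaRect(a[:,:2].astype(np.float32)))
q=comps(P,.015,.024,(.4,.65,-.12,.1),300)
for a in q: print('rect',cv2.minAreaRect(a[:,:2].astype(np.float32)))
q=comps(P,.001,.015,(.44,.6,-.09,.06),20)
```

```text
[ 0.42189188 -0.14939397  0.27983739] [ 1.37135283e-03  3.14093072e+00 -5.53991121e-04]
0.058 303 [140. 274.] med [ 0.4901 -0.3356  0.0642] circ [ 0.4909 -0.3372] 0.0143
0.03 4596 [144. 254.] med [ 0.4794 -0.3397  0.0327] circ [ 0.4775 -0.3489] 0.0648
((0.4904002249240875, -0.3390420079231262), (0.09044583886861801, 0.11735732853412628), 37.743961334228516)
0.015 10242 [442. 270.] med [ 0.5006 -0.012   0.0191] circ [ 0.5183 -0.0053] 0.1013
rect ((0.5187522768974304, -0.004894152283668518), (0.1528259813785553, 0.1367068737745285), 15.735541343688965)
0.001 275 [408. 225.] med [ 0.4521 -0.0489  0.0082] circ [ 0.452  -0.0476] 0.0439
0.001 211 [472. 239.] med [0.4683 0.0258 0.0122] circ [0.4673 0.0247] 0.0108
0.001 558 [400. 259.] med [ 0.4926 -0.0552  0.0085] circ [ 0.4913 -0.0559] 0.0192
```

View pics/w4.png

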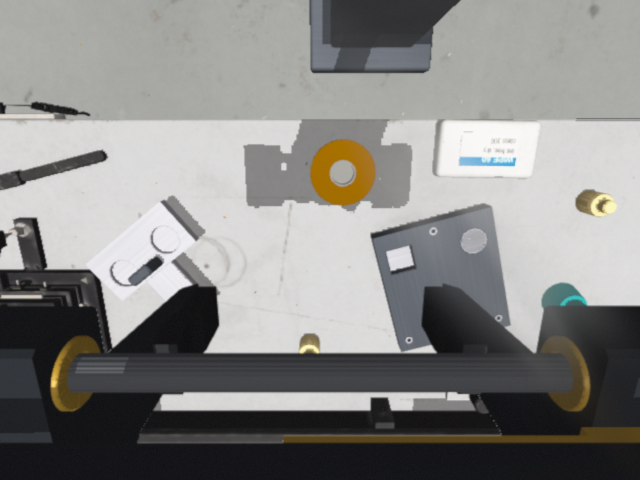

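The wrist image shows the bare base with the flat pocket at (400,258) and the cone at (473,240). The plate lies at (150,250) with its bar at (145,270), and the stem is hidden by the finger. I align to the plate and look again from closer.

Run:
```python
from h import *
s=sensors.state()
plan([(*s['position'],2.23),(.457,-.294,.27,2.23)])
im,d,K,C=snap('top');P=cloud(d,K,C)
m=(P[...,0]>.4)&(P[...,0]<.64)&(P[...,1]<-.38)&(P[...,1]>-.5)&(P[...,2]>.08)
q=P[m];print(len(q),q.max(0),q.min(0))
```

```text
leg [ 0.4218 -0.1482  0.2796  2.23  ] shift [0. 0. 0.] turn [ 0.     -0.      0.5813] rows>= 6.1 yaw -3.14
leg [ 0.457 -0.294  0.27   2.23 ] shift [-0.3419 -0.1537  0.0239] turn [0. 0. 0.] rows>= 3.0 yaw 2.23
1064 [ 0.61536876 -0.43953044  0.13310052] [ 0.47576305 -0.49999157  0.08000941]
```

Emit:
{"op": "step_arm", "data": {"deltas": [0,0,0,0,0,0.083,0,0,0,0,0,0,0.083,0,0,0,0,0,0,0.083,0,0,0,0,0,0,0.083,0,0,0,0,0,0,0.083,0]}}

```text
t: 19.8
position: [0.4215, -0.1474, 0.2794]
ee_rot: [-1.008, -2.975, -0.0]
wrist_force: [0.1, 0.8, -0.1]
opening: 0.088
grasp_force: 0.0
```

Emit:
{"op": "step_arm", "data": {"deltas": [0,0,0,0,0,0.083,0,0,0,0,0,0,0.083,0,-0.1,-0.045,0.008,0,0,0,0,-0.1,-0.045,0.008,0,0,0,0,-0.1,-0.045,0.008,0,0,0,0]}}

```text
t: 20.3
position: [0.4535, -0.2763, 0.2696]
ee_rot: [-1.376, -2.824, -0.001]
wrist_force: [1.3, 0.6, -0.3]
opening: 0.0881
grasp_force: 0.0
```

Emit:
{"op": "step_arm", "data": {"deltas": [-0.042,-0.019,0,0,0,0,0,0,0,0,0,0,0,0,0,0,0,0,0,0,0,0,0,0,0,0,0,0,0,0,0,0,0,0,0]}}

```text
t: 20.8
position: [0.4563, -0.2934, 0.2701]
ee_rot: [-1.38, -2.822, -0.002]
wrist_force: [-0.1, 0.1, -0.3]
opening: 0.088
grasp_force: 0.0
```

Run:
```python
from h import *
s=sensors.state();print(s['position'],s['ee_rot'])
im,d,K,C=snap('wrist','w5.png');P=cloud(d,K,C)
q=comps(P,.058,.072,(.4,.56,-.42,-.25))
for a in q: print(cv2.minAreaRect(a[:,:2].astype(np.float32)))
q=comps(P,.030,.038,(.4,.6,-.45,-.2),300)
for a in q: print(cv2.minAreaRect(a[:,:2].astype(np.float32)))
np.save('P5.npy',P)
```

```text
[ 0.45630836 -0.29344777  0.27008195] [-1.38046454e+00 -2.82176373e+00 -1.60487148e-03]
0.058 318 [321. 265.] med [ 0.49   -0.3363  0.0643] circ [ 0.4909 -0.3372] 0.0142
((0.4907338321208954, -0.33715546131134033), (0.011140810325741768, 0.027409613132476807), 37.96033477783203)
0.03 6000 [322. 254.] med [ 0.4897 -0.3286  0.0328] circ [ 0.494  -0.3355] 0.0768
((0.5037455558776855, -0.3279937207698822), (0.12503543496131897, 0.1165967509150505), 37.815879821777344)
```

View pics/w5.png

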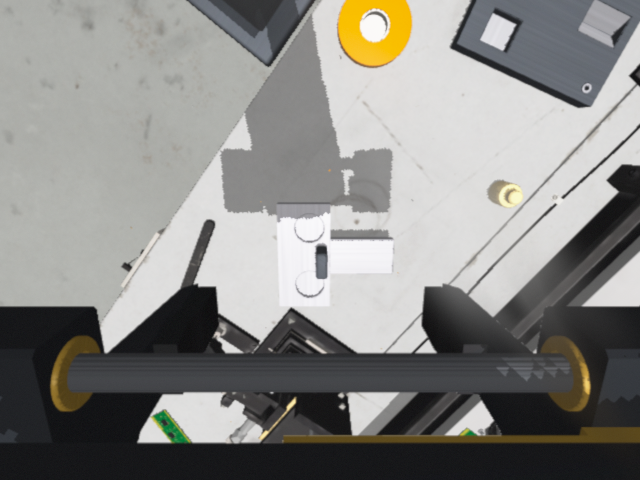

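Clear view: the bar is at (321,262), the stem points right and the deck is complete, with yaw 0.66. I grasp the bar.

Run:
```python
from h import *
plan([(.4907,-.3372,.11),(.4907,-.3372,.038)])
```

```text
leg [ 0.4907 -0.3372  0.11  ] shift [-0.1388  0.0011  0.4004] turn [0. 0. 0.] rows>= 3.4 yaw 2.231
leg [ 0.4907 -0.3372  0.038 ] shift [-1.0e-04 -1.0e-04  1.8e-01] turn [0. 0. 0.] rows>= 1.4 yaw 2.231
```

Emit:
{"op": "step_arm", "data": {"deltas": [-0.0347,0.0003,0.1,0,0,0,0.4,-0.0347,0.0003,0.1,0,0,0,0.4,-0.0347,0.0003,0.1,0,0,0,0.4,-0.0347,0.0003,0.1,0,0,0,0.4,0,0,0,0,0,0,0.4]}}

```text
t: 21.35
position: [0.4881, -0.337, 0.1053]
ee_rot: [-1.38, -2.813, -0.0]
wrist_force: [-1.0, -0.4, 0.2]
opening: 0.0534
grasp_force: 0.0
```

Emit:
{"op": "step_arm", "data": {"deltas": [0,0,0.05,0,0,0,0.4,0,0,0.05,0,0,0,0.4,0,0,0.04,0,0,0,0.4,0,0,0,0,0,0,0.4,0,0,0,0,0,0,0.4]}}

```text
t: 21.85
position: [0.4907, -0.3389, 0.0553]
ee_rot: [1.383, 2.819, 0.0]
wrist_force: [-1.0, -0.4, 0.7]
opening: 0.0529
grasp_force: 0.0
```

Emit:
{"op": "step_arm", "data": {"deltas": [0.003,0,0.03,0,0,0,0.4,0,0,0.011,0,0,0,0.4,0,0,0,0,0,0,0.4,0,0,0,0,0,0,0.4,0,0,0,0,0,0,0.4]}}

```text
t: 22.35
position: [0.4896, -0.3381, 0.0379]
ee_rot: [1.384, 2.82, -0.0]
wrist_force: [-0.7, 0.4, -0.5]
opening: 0.0531
grasp_force: 0.0
```

Emit:
{"op": "step_arm", "data": {"deltas": [0,0,0,0,0,0,1,0,0,0,0,0,0,1,0,0,0,0,0,0,1,0,0,0,0,0,0,1,0,0,0,0,0,0,1], "grip_force": 40}}

```text
t: 22.85
position: [0.4897, -0.3378, 0.0377]
ee_rot: [1.384, 2.82, 0.0]
wrist_force: [0.2, 0.4, -0.1]
opening: 0.0148
grasp_force: 0.3
```

Emit:
{"op": "step_arm", "data": {"deltas": [0,0,0,0,0,0,1,0,0,0,0,0,0,1,0,0,-0.02,0,0,0,1,0,0,-0.06,0,0,0,1,0,0,-0.09,0,0,0,1]}}

```text
t: 23.35
position: [0.4876, -0.3367, 0.1047]
ee_rot: [-1.382, -2.815, -0.0]
wrist_force: [1.3, -0.4, -3.3]
opening: 0.0112
grasp_force: 40.0
```

Run:
```python
from h import *
s=sensors.state();print(s['position'],s['opening'],s['wrist_force'],s['moment'])
y=.272+np.pi/2
p=s['position'];plan([(p[0],p[1],.12,2.231),(.5043,-.0095,.12,2.231),(.5043,-.0095,.12,y)])
```

```text
[ 0.48758009 -0.33665307  0.1046745 ] 0.011219497434454159 [ 1.3047485  -0.43128678 -3.2650506 ] [-0.02817298 -0.0384214   0.02744989]
leg [ 0.4876 -0.3367  0.12    2.231 ] shift [ 0.0002 -0.0001 -0.0383] turn [-0.0014 -0.0031 -0.0013] rows>= 0.3 yaw 2.229
leg [ 0.5043 -0.0095  0.12    2.231 ] shift [0.6204 0.5346 0.    ] turn [0. 0. 0.] rows>= 6.6 yaw 2.231
leg [ 0.5043 -0.0095  0.12    1.8428] shift [0. 0. 0.] turn [0.     0.     0.2471] rows>= 2.6 yaw 2.231
```

Emit:
{"op": "step_arm", "data": {"deltas": [0,0,-0.04,0,0,0,1,0.0776,0.0668,0,0,0,0,1,0.0776,0.0668,0,0,0,0,1,0.0776,0.0668,0,0,0,0,1,0.0776,0.0668,0,0,0,0,1]}}

```text
t: 23.85
position: [0.4975, -0.1726, 0.1214]
ee_rot: [-1.384, -2.82, -0.0]
wrist_force: [0.6, 0.5, -5.0]
opening: 0.0117
grasp_force: 40.0
```

Emit:
{"op": "step_arm", "data": {"deltas": [0.0776,0.0668,0,0,0,0,1,0.0776,0.0668,0,0,0,0,1,0.0776,0.0668,0,0,0,0,1,0.0776,0.0668,0,0,0,0,1,0,0,0,0,0,0.0824,1]}}

```text
t: 24.35
position: [0.5064, -0.0035, 0.121]
ee_rot: [-1.552, -2.728, -0.004]
wrist_force: [0.4, 0.0, -4.0]
opening: 0.0117
grasp_force: 40.0
```

Emit:
{"op": "step_arm", "data": {"deltas": [0,0,0,0,0,0.0824,1,0,0,0,0,0,0.0824,1,0,0,0,0,0,0,1,0,0,0,0,0,0,1,0,0,0,0,0,0,1]}}

```text
t: 24.85
position: [0.5065, -0.0108, 0.1216]
ee_rot: [-1.899, -2.502, 0.0]
wrist_force: [-0.4, -0.3, -4.5]
opening: 0.0115
grasp_force: 40.0
```

Run:
```python
from h import *
s=sensors.state();print(s['position'],s['opening'],s['wrist_force'],s['moment'])
y=.272+np.pi/2
plan([(.5043,-.0095,.08,y),(.5043,-.0095,.048,y)])
im,d,K,C=snap('wrist','w6.png');P=cloud(d,K,C)
q=comps(P,.10,.125,(.4,.7,-.2,.2),300)
for a in q: print(cv2.minAreaRect(a[:,:2].astype(np.float32)),a[:,2].max())
im,d,K,C=snap('top');P=cloud(d,K,C)
q=comps(P,.10,.125,(.4,.7,-.2,.2),100)
for a in q: print(cv2.minAreaRect(a[:,:2].astype(np.float32)),a[:,2].max())
```

```text
[ 0.50651444 -0.01077053  0.12162226] 0.011469225565535347 [-0.44642446 -0.28559605 -4.48702285] [-0.05764574  0.07543553  0.01424597]
leg [ 0.5043 -0.0095  0.08    1.8428] shift [ 0.0045 -0.0045  0.1041] turn [-0.0001 -0.0001  0.0003] rows>= 0.8 yaw 1.843
leg [ 0.5043 -0.0095  0.048   1.8428] shift [0.   0.   0.08] turn [0. 0. 0.] rows>= 0.6 yaw 1.843
0.1 24389 [318. 246.] med [0.4895 0.0124 0.1166] circ [0.5137 0.0178] 0.0697
0.1 1280 [309. 403.] med [ 0.5152 -0.0636  0.1167] circ [ 0.5145 -0.0638] 0.0159
((0.5136104226112366, 0.018061745911836624), (0.12679404020309448, 0.06110869348049164), 13.462241172790527) 0.12499998793033432
((0.5144856572151184, -0.06345349550247192), (0.029607944190502167, 0.013856560923159122), 15.946460723876953) 0.11849979841715691
0.1 685 [334. 154.] med [6.953e-01 2.000e-04 1.071e-01] circ [ 6.967e-01 -2.000e-04] 0.1995
0.1 115 [364. 243.] med [ 0.487  -0.0666  0.1176] circ [ 0.4926 -0.0646] 0.0202
((0.6957695484161377, -0.00015306472778320312), (0.3988814353942871, 0.00839390978217125), 89.99884796142578) 0.11315673350517563
((0.4924125373363495, -0.06403226405382156), (0.035926703363657, 0.021859310567378998), 14.633292198181152) 0.12326659532087303
```

View pics/w6.png

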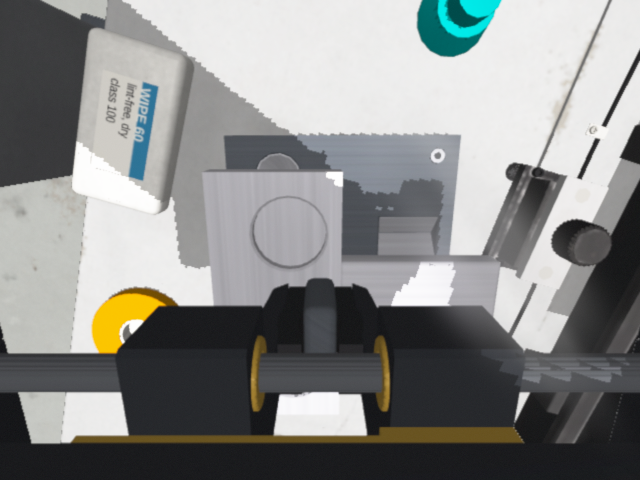

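The plate hangs level over the base, with the left pocket at (290,232), the groove showing at (408,235) and the cone at (278,160). I check its offset in the hand.

Run:
```python
from h import *
s=sensors.state();p=s['position']
im,d,K,C=snap('wrist');P=cloud(d,K,C)
def fit(zlo,zhi,o,y):
    q=P[(P[...,2]>zlo)&(P[...,2]<zhi)];q=q[(abs(q[:,0]-.51)<.12)&(abs(q[:,1])<.12)]
    e=np.array([[np.cos(y),np.sin(y)],[-np.sin(y),np.cos(y)]])
    return (q[:,:2]-o)@e.T
w=fit(.113,.1185,p[:2],.272)
a=w[(w[:,0]<0)];print('xmin by y',[round(np.percentile(a[abs(a[:,1]-y)<.004][:,0],1),4) for y in (.02,.035,.05)])
print('ymax by x',[round(np.percentile(w[abs(w[:,0]-x)<.004][:,1],99),4) for x in (-.04,-.02,0)])
print('stem ymax',[round(w[abs(w[:,0]-x)<.004][:,1].max(),4) for x in (.03,.045,.06,.07)],'xmax',w[:,0].max())
b=fit(.016,.0225,np.array([.5188,-.0055]),.272)
print('base ymax',[round(np.percentile(b[abs(b[:,0]-x)<.004][:,1],99.),4) for x in (-.06,-.03,0,.03,.06)],'xmax',[round(np.percentile(b[abs(b[:,1]-y)<.004][:,0],99),4) for y in (.03,.045,.06)])
```

```text
xmin by y [np.float64(-0.0474), np.float64(-0.0474), np.float64(-0.0471)]
ymax by x [np.float64(0.0564), np.float64(0.0566), np.float64(0.0565)]
stem ymax [np.float64(0.0188), np.float64(0.019), np.float64(0.0189), np.float64(0.019)] xmax 0.0770852517228458
base ymax [np.float64(0.0684), np.float64(0.0683), np.float64(0.0683), np.float64(0.0683), np.float64(0.0689)] xmax [np.float64(0.0753), np.float64(0.0751), np.float64(0.0747)]
```

Emit:
{"op": "step_arm", "data": {"deltas": [0.008,-0.004,0.02,0,0,0,1,0,0,0.06,0,0,0,1,0,0,0.04,0,0,0,1,0,0,0,0,0,0,1,0,0,0,0,0,0,1]}}

```text
t: 25.5
position: [0.504, -0.0082, 0.0736]
ee_rot: [-1.902, -2.5, 0.001]
wrist_force: [0.2, -0.6, -4.7]
opening: 0.0115
grasp_force: 40.0
```

Run:
```python
from h import *
for i in range(3):
    s=sensors.state();print(s['position'],s['wrist_force']);cams.snapshot('top')
plan([(.504,-.0081,.0475,.272+np.pi/2)])
```

```text
[ 0.50404017 -0.0082097   0.07358294] [ 0.20684093 -0.59865707 -4.65093458]
[ 0.50457478 -0.00818983  0.0740924 ] [ 0.32515869  0.23830705 -3.63085713]
[ 0.50482054 -0.00815057  0.07433334] [-0.2937284   0.12396182 -4.79323826]
leg [ 0.504  -0.0081  0.0475  1.8428] shift [ 0.0006 -0.0023  0.0673] turn [ 0.0009  0.0002 -0.0013] rows>= 0.5 yaw 1.841
```

On target; lower.

Emit:
{"op": "step_arm", "data": {"deltas": [0,-0.001,0.03,0,0,0,1,0,0,0.02,0,0,0,1,0,0,0.01,0,0,0,1,0,0,0.005,0,0,0,1,0,0,0,0,0,0,1]}}

```text
t: 26.15
position: [0.5042, -0.0079, 0.0476]
ee_rot: [-1.902, -2.5, -0.001]
wrist_force: [0.4, 0.4, -3.6]
opening: 0.0117
grasp_force: 40.0
```

Emit:
{"op": "step_arm", "data": {"deltas": [0,0,0,0,0,0,1,0,0,0,0,0,0,1,0,0,0,0,0,0,1,0,0,0,0,0,0,1,0,0,0,0,0,0,1], "grip_force": 10}}

```text
t: 26.65
position: [0.504, -0.0082, 0.0478]
ee_rot: [1.902, 2.5, 0.0]
wrist_force: [0.7, -0.3, -3.4]
opening: 0.0119
grasp_force: 10.0
```

Emit:
{"op": "step_arm", "data": {"deltas": [0,0,0.0025,0,0,0,1,0,0,0,0,0,0,1,0,0,0.0015,0,0,0,1,0,0,0,0,0,0,1,0,0,0,0,0,0,1], "grip_force": 3}}

```text
t: 27.15
position: [0.5045, -0.0081, 0.0464]
ee_rot: [1.902, 2.5, 0.001]
wrist_force: [0.9, 1.8, 4.6]
opening: 0.0117
grasp_force: 3.0
```

Emit:
{"op": "step_arm", "data": {"deltas": [0,0,0,0,0,0,0.4,0,0,0,0,0,0,0.4,0,0,0,0,0,0,0.4,0,0,0,0,0,0,0.4,0,0,0,0,0,0,0.4]}}

```text
t: 27.65
position: [0.5037, -0.0083, 0.046]
ee_rot: [-1.902, -2.5, 0.0]
wrist_force: [-0.1, -0.0, 0.9]
opening: 0.0496
grasp_force: 0.0
```

Emit:
{"op": "step_arm", "data": {"deltas": [0,0,-0.06,0,0,0,0.4,0,0,-0.1,0,0,0,0.4,0,0,-0.12,0,0,0,0.4,0.08,0,-0.09,0,0,0,0,0.06,0,-0.09,0,0,0,0]}}

```text
t: 28.15
position: [0.4884, 0.0465, 0.2315]
ee_rot: [-1.904, -2.499, -0.0]
wrist_force: [0.8, 1.8, -0.2]
opening: 0.0667
grasp_force: 0.0
```

Emit:
{"op": "step_arm", "data": {"deltas": [0,0,0,0,0,0,0,0,0,0,0,0,0,0,0,0,0,0,0,0,0,0,0,0,0,0,0,0,0,0,0,0,0,0,0]}}

```text
t: 28.65
position: [0.4885, 0.0447, 0.2292]
ee_rot: [-1.904, -2.498, 0.003]
wrist_force: [-0.3, 0.9, 0.8]
opening: 0.0884
grasp_force: 0.0
```

```bash
cat > m.py <<'E'
from h import *
def plate():
    s=sensors.state();print(s['position'])
    im,d,K,C=snap('wrist');P=cloud(d,K,C)
    for lo,hi,n in ((.066,.08,'bar'),(.039,.0465,'deck'),(.016,.0225,'base')):
        q=P[(P[...,2]>lo)&(P[...,2]<hi)&(abs(P[...,0]-.51)<.11)&(abs(P[...,1])<.11)]
        A=np.c_[q[:,:2],np.ones(len(q))]
        k=np.linalg.lstsq(A,q[:,2],rcond=None)[0] if len(q)>50 else 0
        print(n,len(q),cv2.minAreaRect(q[:,:2].astype(np.float32)) if len(q) else '','zmed',np.median(q[:,2]),'slope',np.round(k,4))
    return im,P
E
python3 - <<'E'
from m import *
im,P=plate();cv2.imwrite('pics/w7.png',im[:,:,::-1])
E
```

```text
[0.48851795 0.04471145 0.22923373]
bar 400 ((0.5041715502738953, -0.007865835912525654), (0.010577314533293247, 0.02731364034116268), 15.488409042358398) zmed 0.07369771332778843 slope [ 0.022  -0.0695  0.0619]
deck 7692 ((0.5193000435829163, -0.004374206066131592), (0.12523916363716125, 0.11666974425315857), 15.790624618530273) zmed 0.04209312742274818 slope [-0.001   0.0006  0.0426]
base 9407 ((0.5189674496650696, -0.004768431186676025), (0.1523912400007248, 0.13701629638671875), 15.708637237548828) zmed 0.019002153939837507 slope [0.     0.0006 0.019 ]
```

View pics/w7.png

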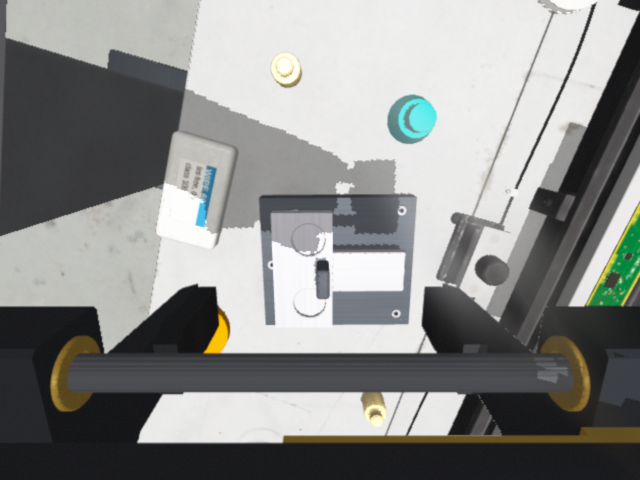

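The plate is seated: level, with the deck centre matching the base to 0.5 mm. The image shows the bar at (322,278), weight A at (285,68) and weight B at (374,405). I hand over to the weights, A first.

Run:
```python
from h import *
im,d,K,C=snap('wrist');P=cloud(d,K,C)
comps(P,.030,.045,(.38,.48,.12,.2),20)
plan([(.416,.19,.20)])
im,d,K,C=snap('top');P=cloud(d,K,C)
q=P[(P[...,2]>.05)&(P[...,0]>.58)&(abs(P[...,1]+.16)<.15)]
for z in (.05,.1,.15,.2,.3,.4,.6,.8):
    h=q[(q[:,2]>z)]
    if len(h): print(z,h[:,0].min())
```

```text
0.03 288 [284.  66.] med [0.4255 0.1575 0.0363] circ [0.4256 0.1567] 0.0073
leg [0.416 0.19  0.2  ] shift [ 0.3977 -0.079   0.0738] turn [0. 0. 0.] rows>= 3.3 yaw 1.84
0.05 0.6703061166871758
0.1 0.6703061166871758
0.15 0.6703061166871758
0.2 0.6703061166871758
0.3 0.7535541078774202
0.4 0.7535541078774202
```

Emit:
{"op": "step_arm", "data": {"deltas": [0.0624,-0.0152,0.0646,0,0,0,0.4,0.0624,-0.0152,0.0646,0,0,0,0.4,0.0624,-0.0152,0.0646,0,0,0,0.4,0.0624,-0.0152,0.0646,0,0,0,0.4,0.0624,-0.0152,0.0646,0,0,0,0.4]}}

```text
t: 29.3
position: [0.426, 0.1586, 0.0999]
ee_rot: [1.903, 2.5, 0.0]
wrist_force: [0.1, -0.1, -0.9]
opening: 0.0531
grasp_force: 0.0
```

Emit:
{"op": "step_arm", "data": {"deltas": [0,0,0,0,0,0,0.4,0,0,0,0,0,0,0.4,0,0,0,0,0,0,0.4,0,0,0,0,0,0,0.4,0,0,0,0,0,0,0.4]}}

```text
t: 29.8
position: [0.4272, 0.1575, 0.1015]
ee_rot: [1.903, 2.498, 0.002]
wrist_force: [-0.5, -0.4, 0.3]
opening: 0.053
grasp_force: 0.0
```

Run:
```python
from h import *
s=sensors.state();print(s['position'])
im,d,K,C=snap('wrist','w8.png');P=cloud(d,K,C)
comps(P,.030,.045,(.38,.48,.12,.2),20)
comps(P,.02,.030,(.38,.48,.12,.2),20)
plan([(.4257,.1567,.008,1.843)])
```

```text
[0.42716134 0.15752589 0.10152151]
0.03 507 [317. 255.] med [0.425  0.1587 0.0362] circ [0.4254 0.1577] 0.0078
0.02 809 [318. 246.] med [0.4236 0.1625 0.0245] circ [0.4252 0.1577] 0.0132
leg [0.4257 0.1567 0.008  1.843 ] shift [-0.0015 -0.0041  0.2336] turn [ 0.0008 -0.0002 -0.002 ] rows>= 1.9 yaw 1.84
```

Emit:
{"op": "step_arm", "data": {"deltas": [0.001,-0.0043,0.06,0,0,0,0.4,0,0,0.07,0,0,0,0.4,0,0,0.06,0,0,0,0.4,0,0,0.03,0,0,0,0.4,0,0,0,0,0,0,0.4]}}

```text
t: 30.35
position: [0.4241, 0.1573, 0.0121]
ee_rot: [-1.902, -2.499, 0.003]
wrist_force: [0.3, 0.6, 0.1]
opening: 0.0531
grasp_force: 0.0
```

Emit:
{"op": "step_arm", "data": {"deltas": [0,0,0,0,0,0,0.4,0,0,0,0,0,0,0.4,0,0,0,0,0,0,0.4,0,0,0,0,0,0,0.4,0,0,0,0,0,0,0.4]}}

```text
t: 30.85
position: [0.4248, 0.1581, 0.0132]
ee_rot: [1.902, 2.5, 0.001]
wrist_force: [-0.3, -0.7, 0.2]
opening: 0.0526
grasp_force: 0.0
```

Emit:
{"op": "step_arm", "data": {"deltas": [-0.0015,0.001,0.01,0,0,0,0.4,0,0,0,0,0,0,0.4,0,0,0,0,0,0,1,0,0,0,0,0,0,1,0,0,0,0,0,0,1], "grip_force": 20}}

```text
t: 31.35
position: [0.4252, 0.1574, 0.0089]
ee_rot: [1.902, 2.5, -0.0]
wrist_force: [1.4, -0.5, 0.2]
opening: 0.0312
grasp_force: 0.0
```

Emit:
{"op": "step_arm", "data": {"deltas": [0,0,0,0,0,0,1,0,0,0,0,0,0,1,0,0,-0.06,0,0,0,1,0,0,-0.1,0,0,0,1,0,0,-0.1,0,0,0,1]}}

```text
t: 31.85
position: [0.4244, 0.1569, 0.1136]
ee_rot: [-1.902, -2.499, 0.003]
wrist_force: [0.8, 0.4, -0.3]
opening: 0.0254
grasp_force: 20.0
```

Run:
```python
from h import *
s=sensors.state();print(s['position'],s['opening'],s['wrist_force'])
im,d,K,C=snap('wrist','w9.png');P=cloud(d,K,C)
z=s['position'][2]
p=s['position'];b=(p[0]-.03,p[0]+.03,p[1]-.03,p[1]+.03)
for a in comps(P,z+.020,z+.035,b,20): print('off',np.median(a,0)-p)
plan([(.4831,.0190,.12,1.843)])
```

```text
[0.42436201 0.15693136 0.11364915] 0.0254279377609157 [ 0.78471835  0.41676566 -0.32654571]
0.13364915186449006 1049 [264. 320.] med [0.403  0.1603 0.1404] circ [0.404  0.1525] 0.0123
0.13364915186449006 1073 [375. 320.] med [0.4402 0.1706 0.1404] circ [0.4435 0.1631] 0.0125
0.13364915186449006 1331 [319. 335.] med [0.4231 0.1589 0.1409] circ [0.4238 0.1572] 0.0081
off [-0.02139939  0.00335901  0.02674405]
off [0.01581748 0.01364065 0.02677275]
off [-0.00128789  0.00196672  0.02728202]
leg [0.4831 0.019  0.12   1.843 ] shift [-0.3714  0.0423 -0.0044] turn [ 0.0031 -0.001  -0.0024] rows>= 3.0 yaw 1.839
```

View pics/w9.png

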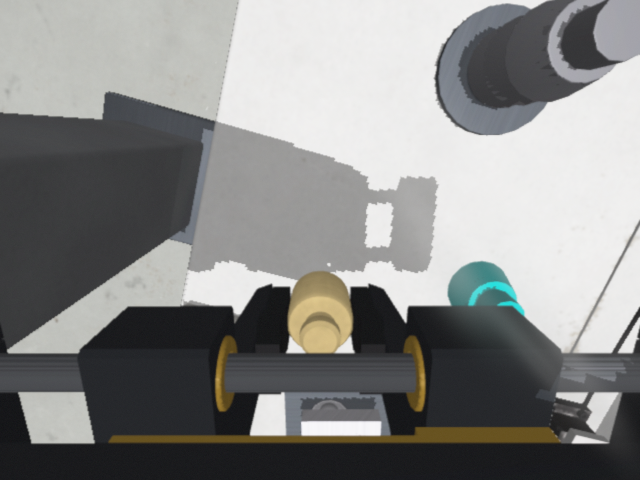

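The weight (320,315) is upright between the fingers and centred to within 1 mm. I carry it over the left pocket.

Emit:
{"op": "step_arm", "data": {"deltas": [-0.0929,0.0112,0,0,0,0,1,-0.0929,0.0112,0,0,0,0,1,-0.0929,0.0112,0,0,0,0,1,-0.0929,0.0112,0,0,0,0,1,0,0,0.05,0,0,0,1]}}

```text
t: 32.4
position: [0.4855, 0.0136, 0.0947]
ee_rot: [1.907, 2.488, 0.004]
wrist_force: [0.4, 0.8, -1.9]
opening: 0.0248
grasp_force: 20.0
```

Emit:
{"op": "step_arm", "data": {"deltas": [0,0,0.015,0,0,0,1,0,0,0,0,0,0,1,0,0,0,0,0,0,1,0,0,0,0,0,0,1,0,0,0,0,0,0,1]}}

```text
t: 32.9
position: [0.4823, 0.0196, 0.0873]
ee_rot: [1.901, 2.501, 0.001]
wrist_force: [0.4, 1.1, -0.7]
opening: 0.0253
grasp_force: 20.0
```

Run:
```python
from h import *
s=sensors.state();p=s['position'];print(p,s['opening'],s['wrist_force'])
im,d,K,C=snap('wrist');P=cloud(d,K,C)
for a in comps(P,p[2]+.020,p[2]+.035,(p[0]-.012,p[0]+.012,p[1]-.02,p[1]+.02),20): pass
q=P[(P[...,2]>.039)&(P[...,2]<.0465)&(abs(P[...,0]-.5)<.11)&(abs(P[...,1])<.11)]
y=.2749;e=np.array([[np.cos(y),np.sin(y)],[-np.sin(y),np.cos(y)]])
w=(q[:,:2]-[.5043,-.0083])@e.T
print('xmin',[round(np.percentile(w[abs(w[:,1]-v)<.003][:,0],1),4) for v in (.045,.052)],'ymax',[round(np.percentile(w[abs(w[:,0]-v)<.003][:,1],99),4) for v in (-.04,-.03,-.01,0)])
f=P[(P[...,2]>.033)&(P[...,2]<.0385)&(abs(P[...,0]-.4831)<.03)&(abs(P[...,1]-.019)<.03)]
print('floor',len(f),cv2.minEnclosingCircle(f[:,:2].astype(np.float32)) if len(f) else 0)
plan([(.4831,.0190,.06,1.843)])
for i in range(3): cams.snapshot('top');print(sensors.state()['position'])
```

```text
[0.48225789 0.01959193 0.08731251] 0.025286072520361403 [ 0.35805051  1.08934244 -0.74467292]
0.10731251429593737 203 [359. 320.] med [0.4934 0.0315 0.1124] circ [0.4934 0.0277] 0.0051
0.10731251429593737 1323 [319. 335.] med [0.4809 0.0216 0.1146] circ [0.4813 0.02  ] 0.008
xmin [np.float64(-0.0464), np.float64(-0.0464)] ymax [np.float64(0.0574), np.float64(0.0574), np.float64(0.0575), np.float64(0.0575)]
floor 1534 ((0.48247867822647095, 0.02532763034105301), 0.031562335789203644)
leg [0.4831 0.019  0.06   1.843 ] shift [-0.0018  0.0016  0.0682] turn [ 0.0004 -0.0001 -0.0008] rows>= 0.5 yaw 1.842
[0.48221324 0.01939009 0.08720536]
[0.48218872 0.01932252 0.08714713]
[0.4821605  0.01917526 0.08708442]
```

Emit:
{"op": "step_arm", "data": {"deltas": [-0.0025,0.003,0.03,0,0,0,1,0,0,0.03,0,0,0,1,0,0,0.015,0,0,0,1,0,0,0,0,0,0,1,0,0,0,0,0,0,1]}}

```text
t: 33.6
position: [0.4833, 0.0181, 0.0566]
ee_rot: [-1.903, -2.499, 0.001]
wrist_force: [-0.3, 0.4, -1.2]
opening: 0.025
grasp_force: 20.0
```

Emit:
{"op": "step_arm", "data": {"deltas": [0,0,0.009,0,0,0,1,0,0,0,0,0,0,1,0,0,0.005,0,0,0,1,0,0,0,0,0,0,1,0,0,0,0,0,0,1]}}

```text
t: 34.1
position: [0.4835, 0.0183, 0.0513]
ee_rot: [1.902, 2.5, 0.0]
wrist_force: [0.3, 0.3, -1.0]
opening: 0.0253
grasp_force: 20.0
```

Emit:
{"op": "step_arm", "data": {"deltas": [0,0,0.005,0,0,0,1,0,0,0,0,0,0,1,0,0,0.004,0,0,0,1,0,0,0,0,0,0,1,0,0,0,0,0,0,1]}}

```text
t: 34.6
position: [0.4835, 0.0183, 0.0477]
ee_rot: [-1.902, -2.5, 0.0]
wrist_force: [-0.5, 0.2, -0.8]
opening: 0.0251
grasp_force: 20.0
```

Going into the pocket without contact (bottom at about 39 mm). Release gently.

Emit:
{"op": "step_arm", "data": {"deltas": [0,0,0.002,0,0,0,1,0,0,0,0,0,0,1,0,0,0,0,0,0,1,0,0,0,0,0,0,0.9,0,0,0,0,0,0,0.6], "grip_force": 5}}

```text
t: 35.1
position: [0.4836, 0.0183, 0.0469]
ee_rot: [1.902, 2.5, 0.0]
wrist_force: [0.1, -0.1, 0.7]
opening: 0.0315
grasp_force: 0.0
```

Emit:
{"op": "step_arm", "data": {"deltas": [0,0,0,0,0,0,0.4,0,0,0,0,0,0,0.4,0,0,0,0,0,0,0.4,0,0,-0.06,0,0,0,0.4,0,0,-0.12,0,0,0,0.4]}}

```text
t: 35.6
position: [0.4813, 0.0181, 0.1177]
ee_rot: [-1.9, -2.497, 0.007]
wrist_force: [0.1, 0.7, 1.5]
opening: 0.0529
grasp_force: 0.0
```

Emit:
{"op": "step_arm", "data": {"deltas": [0,0,-0.12,0,0,0,0,0.05,0,-0.1,0,0,0,0,0.08,0,-0.05,0,0,0,0,0,0,0,0,0,0,0,0,0,0,0,0,0,0]}}

```text
t: 36.1
position: [0.4695, 0.0691, 0.2269]
ee_rot: [-1.899, -2.502, -0.001]
wrist_force: [-0.1, -0.3, 0.3]
opening: 0.0877
grasp_force: 0.0
```

Run:
```python
from m import *
im,P=plate();cv2.imwrite('pics/w10.png',im[:,:,::-1])
comps(P,.066,.08,(.44,.54,-.08,.06),30)
s=sensors.state();p=s['position']
plan([(p[0],p[1],p[2],np.pi),(.58,-.161,.25,np.pi)])
im,d,K,C=snap('top');P=cloud(d,K,C);comps(P,.03,.045,(.57,.65,-.2,-.12),10)
```

```text
[0.46946473 0.06913726 0.22693729]
bar 667 ((0.49618569016456604, 0.0032351054251194), (0.01828918606042862, 0.0555795282125473), 35.81441879272461) zmed 0.07371268714027335 slope [-0.0877 -0.0519  0.117 ]
deck 7069 ((0.5191591382026672, -0.003818921744823456), (0.12499923259019852, 0.11576236039400101), 15.694241523742676) zmed 0.04205765283779045 slope [-0.0013  0.0004  0.0427]
base 8963 ((0.5189533233642578, -0.00461636483669281), (0.15242674946784973, 0.13711895048618317), 15.682392120361328) zmed 0.019001967081095472 slope [-0.0001  0.0001  0.019 ]
0.066 248 [319. 282.] med [0.4824 0.0196 0.0742] circ [0.4829 0.0185] 0.0079
0.066 419 [334. 314.] med [ 0.5037 -0.0064  0.0734] circ [ 0.5047 -0.0081] 0.0141
leg [0.4692 0.0681 0.2264 3.1416] shift [0. 0. 0.] turn [-4.000e-04 -2.000e-04 -8.279e-01] rows>= 8.7 yaw 1.841
leg [ 0.58   -0.161   0.25    3.1416] shift [-0.2769 -0.5727 -0.0589] turn [0. 0. 0.] rows>= 5.1 yaw 3.142
0.03 32 [400. 198.] med [ 0.6106 -0.162   0.0367] circ [ 0.6104 -0.1618] 0.0079
```

Weight A is seated (top at 75.5 mm, on pocket centre) and the plate is unmoved. Now weight B, gripped across y to keep clear of the rail.

Emit:
{"op": "step_arm", "data": {"deltas": [0,0,0,0,0,-0.092,0.4,0,0,0,0,0,-0.092,0.4,0,0,0,0,0,-0.092,0.4,0,0,0,0,0,-0.092,0.4,0,0,0,0,0,-0.092,0.4]}}

```text
t: 36.7
position: [0.4692, 0.0667, 0.2259]
ee_rot: [-0.89, -3.011, 0.003]
wrist_force: [-0.7, -0.4, -0.4]
opening: 0.0531
grasp_force: 0.0
```

Emit:
{"op": "step_arm", "data": {"deltas": [0,0,0,0,0,-0.092,0.4,0,0,0,0,0,-0.092,0.4,0,0,0,0,0,-0.092,0.4,0,0,0,0,0,-0.092,0.4,0,0,0,0,0,0,0.4]}}

```text
t: 37.2
position: [0.4693, 0.0667, 0.226]
ee_rot: [-0.003, -3.14, 0.001]
wrist_force: [-0.6, -1.4, -0.6]
opening: 0.0527
grasp_force: 0.0
```

Emit:
{"op": "step_arm", "data": {"deltas": [-0.05,-0.0825,0.0414,0,0,0,0.4,-0.05,-0.0825,0.0414,0,0,0,0.4,-0.05,-0.0825,0.0414,0,0,0,0.4,-0.05,-0.0825,0.0414,0,0,0,0.4,-0.05,-0.0825,0.0414,0,0,0,0.4]}}

```text
t: 37.7
position: [0.5696, -0.099, 0.1424]
ee_rot: [-0.009, -3.14, 0.0]
wrist_force: [1.4, 0.9, 0.1]
opening: 0.0529
grasp_force: 0.0
```

Emit:
{"op": "step_arm", "data": {"deltas": [-0.05,-0.0825,0.0414,0,0,0,0.4,-0.05,-0.0825,0.0414,0,0,0,0.4,0,0,0,0,0,0,0.4,0,0,0,0,0,0,0.4,0,0,0,0,0,0,0.4]}}

```text
t: 38.2
position: [0.6091, -0.1619, 0.1107]
ee_rot: [-0.003, -3.141, -0.001]
wrist_force: [-0.2, 0.1, 0.3]
opening: 0.053
grasp_force: 0.0
```

Run:
```python
from h import *
s=sensors.state();print(s['position'],s['ee_rot'])
im,d,K,C=snap('wrist','w11.png');P=cloud(d,K,C)
comps(P,.030,.045,(.57,.64,-.2,-.12),20)
comps(P,.02,.030,(.57,.64,-.2,-.12),20)
plan([(.609,-.163,.009,np.pi)])
```

```text
[ 0.60908711 -0.16194036  0.11065487] [-2.71872328e-03 -3.14071944e+00 -1.10621468e-03]
0.03 469 [317. 253.] med [ 0.6084 -0.164   0.0363] circ [ 0.6095 -0.1636] 0.0074
0.02 749 [317. 244.] med [ 0.6043 -0.164   0.0246] circ [ 0.6092 -0.1639] 0.0132
leg [ 0.609  -0.163   0.009   3.1416] shift [ 0.0008 -0.0041  0.255 ] turn [ 0.0005 -0.0002 -0.0003] rows>= 2.0 yaw 3.141
```

Emit:
{"op": "step_arm", "data": {"deltas": [0,-0.0043,0.07,0,0,0,0.4,0,0,0.08,0,0,0,0.4,0,0,0.06,0,0,0,0.4,0,0,0.03,0,0,0,0.4,0,0,0,0,0,0,0.4]}}

```text
t: 38.75
position: [0.6087, -0.163, 0.014]
ee_rot: [0.001, -3.139, -0.002]
wrist_force: [0.2, 0.2, 0.1]
opening: 0.0529
grasp_force: 0.0
```

Emit:
{"op": "step_arm", "data": {"deltas": [0,0,0,0,0,0,0.4,0,0,0,0,0,0,0.4,0,0,0,0,0,0,0.4,0,0,0,0,0,0,0.4,0,0,0,0,0,0,0.4]}}

```text
t: 39.25
position: [0.6098, -0.1643, 0.0154]
ee_rot: [0.0, 3.141, -0.0]
wrist_force: [-0.4, 0.5, 0.7]
opening: 0.0527
grasp_force: 0.0
```

Emit:
{"op": "step_arm", "data": {"deltas": [0.001,0.001,0.016,0,0,0,0.4,0,0,0,0,0,0,0.4,0,0,0,0,0,0,1,0,0,0,0,0,0,1,0,0,0,0,0,0,1], "grip_force": 20}}

```text
t: 39.75
position: [0.6093, -0.164, 0.0086]
ee_rot: [0.0, 3.141, -0.0]
wrist_force: [0.2, -1.0, 0.0]
opening: 0.0309
grasp_force: 0.0
```

Emit:
{"op": "step_arm", "data": {"deltas": [0,0,0,0,0,0,1,0,0,0,0,0,0,1,0,0,-0.06,0,0,0,1,0,0,-0.1,0,0,0,1,0,0,-0.11,0,0,0,1]}}

```text
t: 40.25
position: [0.608, -0.1636, 0.1167]
ee_rot: [-0.0, -3.139, -0.001]
wrist_force: [0.2, -0.0, -0.7]
opening: 0.0253
grasp_force: 20.0
```

Run:
```python
from h import *
s=sensors.state();print(s['position'],s['opening'],s['wrist_force'])
p=s['position']
im,d,K,C=snap('wrist');P=cloud(d,K,C)
comps(P,p[2]+.020,p[2]+.035,(p[0]-.012,p[0]+.012,p[1]-.02,p[1]+.02),20)
plan([(.5005,-.0422,.115,np.pi),(.5005,-.0422,.115,1.8445)])
```

```text
[ 0.6080177  -0.16362198  0.11667316] 0.02526340096593455 [ 0.23414046 -0.031615   -0.73069735]
0.1366731590450992 536 [276. 324.] med [ 0.5989 -0.1789  0.1422] circ [ 0.6071 -0.1798] 0.0097
0.1366731590450992 604 [365. 323.] med [ 0.5988 -0.1488  0.1425] circ [ 0.607  -0.1472] 0.0096
0.1366731590450992 1252 [320. 336.] med [ 0.6057 -0.1639  0.1443] circ [ 0.6077 -0.1642] 0.0079
leg [ 0.5005 -0.0422  0.115   3.1416] shift [0.2804 0.3081 0.0213] turn [-0.0012  0.0053 -0.0005] rows>= 3.3 yaw 3.141
leg [ 0.5005 -0.0422  0.115   1.8445] shift [0. 0. 0.] turn [0.     0.     0.8258] rows>= 8.7 yaw 3.142
```

Emit:
{"op": "step_arm", "data": {"deltas": [0.0673,0.0759,0,0,0,0,1,0.0673,0.0759,0,0,0,0,1,0.0673,0.0759,0,0,0,0,1,0.0673,0.0759,0,0,0,0,1,0,0,0,0,0,0,1]}}

```text
t: 40.8
position: [0.4973, -0.0378, 0.1156]
ee_rot: [0.008, -3.136, -0.005]
wrist_force: [-0.1, -0.5, -0.1]
opening: 0.0253
grasp_force: 20.0
```

Emit:
{"op": "step_arm", "data": {"deltas": [0,0,0,0,0,0.0917,1,0,0,0,0,0,0.0917,1,0,0,0,0,0,0.0917,1,0,0,0,0,0,0.0917,1,0,0,0,0,0,0.0917,1]}}

```text
t: 41.3
position: [0.502, -0.0429, 0.1166]
ee_rot: [1.116, 2.936, -0.0]
wrist_force: [-0.5, -0.1, -1.0]
opening: 0.0251
grasp_force: 20.0
```

Emit:
{"op": "step_arm", "data": {"deltas": [0,0,0,0,0,0.0917,1,0,0,0,0,0,0.0917,1,0,0,0,0,0,0.0917,1,0,0,0,0,0,0.0917,1,0,0,0.04,0,0,0,1]}}

```text
t: 41.8
position: [0.5033, -0.043, 0.1015]
ee_rot: [1.9, 2.498, 0.002]
wrist_force: [-0.1, 0.5, -1.5]
opening: 0.0252
grasp_force: 20.0
```

Emit:
{"op": "step_arm", "data": {"deltas": [0,0,0.025,0,0,0,1,0,0,0,0,0,0,1,0,0,0,0,0,0,1,0,0,0,0,0,0,1,0,0,0,0,0,0,1]}}

```text
t: 42.3
position: [0.5019, -0.0425, 0.091]
ee_rot: [1.897, 2.504, 0.001]
wrist_force: [-0.5, 0.6, -0.4]
opening: 0.0255
grasp_force: 20.0
```

Run:
```python
from h import *
s=sensors.state();p=s['position'];print(p,s['opening'],s['wrist_force'])
im,d,K,C=snap('wrist');P=cloud(d,K,C)
comps(P,p[2]+.020,p[2]+.035,(p[0]-.012,p[0]+.012,p[1]-.02,p[1]+.02),20)
comps(P,.066,.077,(.44,.54,-.02,.06),30)
plan([(.5005,-.0422,.06,1.8445)])
```

```text
[ 0.50188207 -0.04254042  0.09102721] 0.025500034051637657 [-0.5160377   0.61469494 -0.35320024]
0.11102720959757058 204 [359. 320.] med [ 0.513  -0.0307  0.1157] circ [ 0.5136 -0.0343] 0.0052
0.11102720959757058 1244 [319. 336.] med [ 0.5006 -0.041   0.1186] circ [ 0.5015 -0.0432] 0.0078
0.066 993 [317. 152.] med [0.483  0.0183 0.0745] circ [0.4829 0.0181] 0.0076
0.066 1507 [347. 220.] med [ 0.5039 -0.0068  0.0738] circ [ 0.5054 -0.0079] 0.0141
leg [ 0.5005 -0.0422  0.06    1.8445] shift [ 0.0016 -0.0031  0.0774] turn [0.0005 0.     0.0003] rows>= 0.6 yaw 1.845
```

Emit:
{"op": "step_arm", "data": {"deltas": [0.002,-0.002,0.03,0,0,0,1,0,0,0.035,0,0,0,1,0,0,0.02,0,0,0,1,0,0,0,0,0,0,1,0,0,0,0,0,0,1]}}

```text
t: 42.85
position: [0.5003, -0.0421, 0.0562]
ee_rot: [-1.897, -2.504, 0.001]
wrist_force: [0.0, 0.5, -0.8]
opening: 0.0255
grasp_force: 20.0
```

Emit:
{"op": "step_arm", "data": {"deltas": [0,0,0.008,0,0,0,1,0,0,0,0,0,0,1,0,0,0.005,0,0,0,1,0,0,0,0,0,0,1,0,0,0,0,0,0,1]}}

```text
t: 43.35
position: [0.5006, -0.0419, 0.0514]
ee_rot: [1.897, 2.504, 0.0]
wrist_force: [-1.0, -0.8, -1.6]
opening: 0.0254
grasp_force: 20.0
```

Emit:
{"op": "step_arm", "data": {"deltas": [0,0,0.006,0,0,0,1,0,0,0,0,0,0,1,0,0,0.005,0,0,0,1,0,0,0,0,0,0,1,0,0,0,0,0,0,1]}}

```text
t: 43.85
position: [0.5005, -0.0419, 0.0469]
ee_rot: [-1.897, -2.504, 0.0]
wrist_force: [-0.5, 0.1, -1.1]
opening: 0.025
grasp_force: 20.0
```

Emit:
{"op": "step_arm", "data": {"deltas": [0,0,0.001,0,0,0,1,0,0,0,0,0,0,1,0,0,0,0,0,0,1,0,0,0,0,0,0,0.9,0,0,0,0,0,0,0.6], "grip_force": 5}}

```text
t: 44.35
position: [0.5006, -0.0419, 0.0466]
ee_rot: [1.897, 2.504, 0.0]
wrist_force: [0.3, 0.4, -0.8]
opening: 0.0315
grasp_force: 0.0
```

Emit:
{"op": "step_arm", "data": {"deltas": [0,0,0,0,0,0,0.4,0,0,0,0,0,0,0.4,0,0,0,0,0,0,0.4,0,0,-0.06,0,0,0,0.4,0,0,-0.12,0,0,0,0.4]}}

```text
t: 44.85
position: [0.4985, -0.0417, 0.1174]
ee_rot: [-1.894, -2.501, 0.006]
wrist_force: [1.8, 0.0, 0.1]
opening: 0.0531
grasp_force: 0.0
```

Emit:
{"op": "step_arm", "data": {"deltas": [0,0,-0.12,0,0,0,0,0.05,0,-0.1,0,0,0,0,0.08,0,-0.05,0,0,0,0,0.08,0,0,0,0,0,0,0,0,0,0,0,0,0]}}

```text
t: 45.35
position: [0.4771, 0.0435, 0.2266]
ee_rot: [-1.887, -2.509, -0.003]
wrist_force: [-0.3, 1.3, -0.3]
opening: 0.0877
grasp_force: 0.0
```

Emit:
{"op": "step_arm", "data": {"deltas": [0,0,0,0,0,0,0,0,0,0,0,0,0,0,0,0,0,0,0,0,0,0,0,0,0,0,0,0,0,0,0,0,0,0,0]}}

```text
t: 45.85
position: [0.4778, 0.0382, 0.2265]
ee_rot: [1.898, 2.503, -0.0]
wrist_force: [-0.3, -0.3, 0.4]
opening: 0.0882
grasp_force: 0.0
```

Run:
```python
from m import *
im,P=plate();cv2.imwrite('pics/w12.png',im[:,:,::-1])
comps(P,.066,.08,(.44,.54,-.08,.06),30)
comps(P,.10,.115,(.45,.56,.2,.4),30)
```

```text
[0.47783505 0.03822713 0.22648229]
bar 928 ((0.49730435013771057, -0.010462634265422821), (0.02658643200993538, 0.07850910723209381), 16.061262130737305) zmed 0.07398987283471523 slope [-0.0432 -0.0137  0.095 ]
deck 7556 ((0.5193575620651245, -0.00479695200920105), (0.12489524483680725, 0.11739512532949448), 15.711453437805176) zmed 0.04206739579650132 slope [-0.001   0.0002  0.0426]
base 9618 ((0.5188615322113037, -0.004513166844844818), (0.15229251980781555, 0.13660672307014465), 15.69717025756836) zmed 0.019005785693140265 slope [0.0004 0.0005 0.0188]
0.066 258 [320. 247.] med [0.4825 0.0192 0.0743] circ [0.4829 0.0182] 0.0077
0.066 434 [335. 280.] med [ 0.5038 -0.0067  0.0736] circ [ 0.5048 -0.0079] 0.0142
0.066 236 [320. 315.] med [ 0.4997 -0.0413  0.0742] circ [ 0.4996 -0.0426] 0.0079
```

View pics/w12.png

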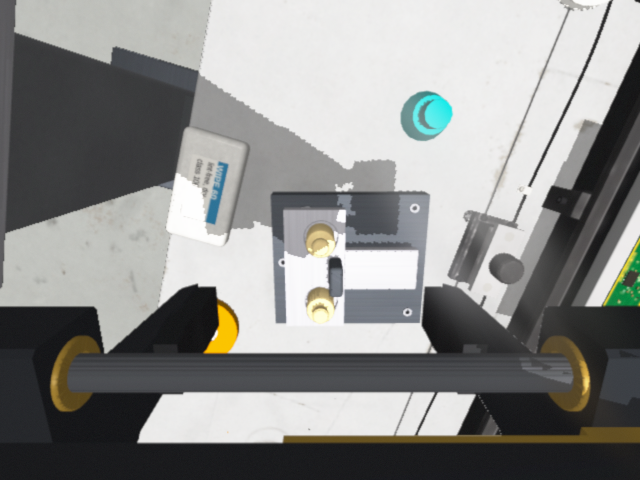

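Both weights stand in the pockets, at (320,243) and (320,307), tops level, and the plate is unchanged. Last check: the stack, and a search for any hidden fourth cap.

Run:
```python
from h import *
for n in ('top','side'):
    im,d,K,C=snap(n,n+'9.png');P=cloud(d,K,C)
    for r in look_for('cap_1_knob',n): print(n,round(r['p'],2),round(r['at'][0]*640),round(r['at'][1]*480))
    comps(P,.095,.115,(.45,.56,.22,.36),20)
a=cv2.imread('pics/top9.png')[130:320,120:640];b=cv2.imread('pics/side9.png')[200:400,140:460]
cv2.imwrite('pics/end.png',np.vstack([cv2.resize(a,(780,285)),cv2.resize(b,(480,300)).copy() if 0 else cv2.copyMakeBorder(cv2.resize(b,(480,300)),0,0,0,300,cv2.BORDER_CONSTANT)]))
```

```text
top 0.6 216 249
0.095 96 [204. 235.] med [0.5036 0.2913 0.1065] circ [0.5036 0.293 ] 0.0124
side 0.8 269 310
0.095 123 [268. 280.] med [0.4986 0.2986 0.1044] circ [0.4997 0.2936] 0.0135
```

View pics/end.png

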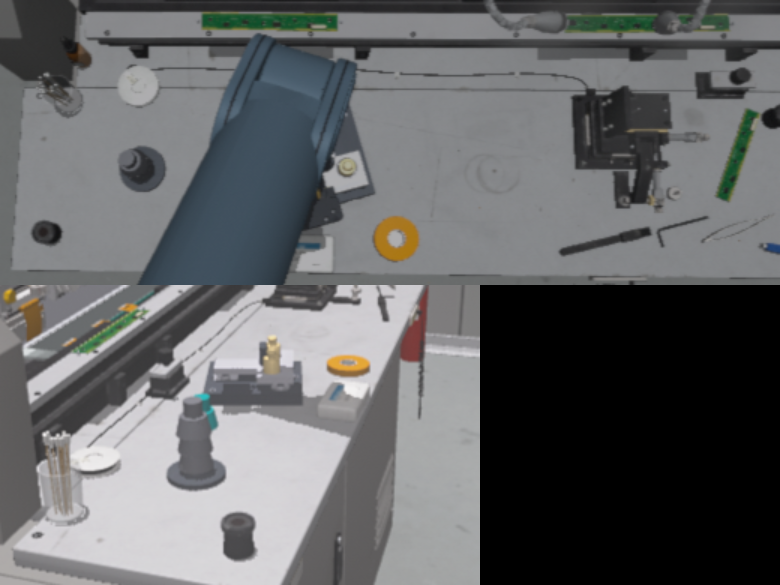

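The stack of three caps stands straight on the stand. No grey cap is left on the worktop, and the bystanders are in place.

```bash
python3 -c "
from workcell import job
print(job.hand_in())"
```

```text
the job is handed in; nothing more can be done
None
```

I handed the job in: three grey caps are nested on the stand (no fourth was in view), the mirror plate is seated on the base, a weight stands in each pocket, and the bystanders look unmoved. The hand-in gave no verdict.

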